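# Count in the snack-corner spice jars

## Task

Without lifting the jars off the tray, first roll every jar on its side until its barcode label faces straight up; only then take the scanner from its cradle and read the labels in the order red, yellow, green, blue, white cap (skip a colour that is not there), each time aiming the scanner's beam at the middle of the label from about 10 cm away and holding it still for two seconds. Then lay the scanner back in its cradle the way it was, leave all the labels facing up, and leave the other things on the counter where they are.

Things in the scene. Friction and masses are not known exactly. Their poses are not given: they have to be found in the camera images.
- jar_red: spice jar with a red cap, lying on its side inside the tray: a plain cylinder 44 mm across and 74 mm long, about 120 g. Origin at its centre (22 mm up when lying), body x along the jar's axis towards the cap. It rolls easily: after a slow push it coasts some mm, after a knock some cm. A white barcode label, 40 mm along the jar and 23 mm around it, is on one side of the glass; a blue line runs along the exact opposite side. May be absent.
- jar_red_label (a point): centre of that jar's barcode label, on the surface, 22 mm from the jar's axis and 10 mm from the jar's middle away from the cap; z points straight out of the label, x along the jar towards the cap
- jar_yellow: spice jar with a yellow cap, lying on its side inside the tray: a plain cylinder 44 mm across and 74 mm long, about 120 g. Origin at its centre (22 mm up when lying), body x along the jar's axis towards the cap. It rolls easily: after a slow push it coasts some mm, after a knock some cm. A white barcode label, 40 mm along the jar and 23 mm around it, is on one side of the glass; a blue line runs along the exact opposite side. May be absent.
- jar_yellow_label (a point): centre of that jar's barcode label, on the surface, 22 mm from the jar's axis and 10 mm from the jar's middle away from the cap; z points straight out of the label, x along the jar towards the cap
- jar_green: spice jar with a green cap, lying on its side inside the tray: a plain cylinder 44 mm across and 74 mm long, about 120 g. Origin at its centre (22 mm up when lying), body x along the jar's axis towards the cap. It rolls easily: after a slow push it coasts some mm, after a knock some cm. A white barcode label, 40 mm along the jar and 23 mm around it, is on one side of the glass; a blue line runs along the exact opposite side. May be absent.
- jar_green_label (a point): centre of that jar's barcode label, on the surface, 22 mm from the jar's axis and 10 mm from the jar's middle away from the cap; z points straight out of the label, x along the jar towards the cap
- jar_blue: spice jar with a blue cap, lying on its side inside the tray: a plain cylinder 44 mm across and 74 mm long, about 120 g. Origin at its centre (22 mm up when lying), body x along the jar's axis towards the cap. It rolls easily: after a slow push it coasts some mm, after a knock some cm. A white barcode label, 40 mm along the jar and 23 mm around it, is on one side of the glass; a blue line runs along the exact opposite side. May be absent.
- jar_blue_label (a point): centre of that jar's barcode label, on the surface, 22 mm from the jar's axis and 10 mm from the jar's middle away from the cap; z points straight out of the label, x along the jar towards the cap
- jar_white: spice jar with a white cap, lying on its side inside the tray: a plain cylinder 44 mm across and 74 mm long, about 120 g. Origin at its centre (22 mm up when lying), body x along the jar's axis towards the cap. It rolls easily: after a slow push it coasts some mm, after a knock some cm. A white barcode label, 40 mm along the jar and 23 mm around it, is on one side of the glass; a blue line runs along the exact opposite side. May be absent.
- jar_white_label (a point): centre of that jar's barcode label, on the surface, 22 mm from the jar's axis and 10 mm from the jar's middle away from the cap; z points straight out of the label, x along the jar towards the cap
- scanner: hand-held barcode scanner, 160 g: a white bar handle 130 mm long (x), 34 mm wide (y), 30 mm tall, with an orange nose at its +x end that bends 60 degrees downwards. Origin at the centre of the handle's underside; x along the handle to the nose, z up. Centre of mass about 9 mm ahead of the origin; grip it across its width about there. The nose reaches 17 mm below and 99 mm ahead of the origin.
- scanner_window (a point): centre of the scanner's dark window at the nose's end, at x 86, y 0, z -9.5 mm in the scanner's frame; z points out of the window along the beam, which in the scanner's frame is (0.5, 0, -0.866): forward and 60 degrees down with the handle level
- tray: fixed grey-green mat with a raised rim, the rim 12 mm high and 4 mm thick; inside 270 mm (x) by 550 mm (y); its floor is level with the counter. Origin at the centre of the floor. The jars lie in it, axes roughly along y, with room to roll along x; fingertips kept 14 mm or more up clear the rim
- cradle: the scanner's fixed cradle: a grey base plate 120 x 70 x 10 mm with two black U saddles, centred 41 mm to either side of the middle along x and 18 mm long, so that fingers pass between them. Saddle floors 45 mm above the counter, 40 mm wide inside (the handle is 34 mm), their side walls 12 mm high. Origin at the centre of the underside; the scanner's handle rests on the saddle floors, origin 45 mm above the cradle's and nose towards the cradle's +x (15 mm of play along x).
- mug: blue mug, 80 mm across, 95 mm tall; bystander, origin at the centre of its underside
- shaker: red shaker standing, 48 mm across, 100 mm tall; bystander, origin at the centre of its underside
- eraser: board eraser 50 x 120 x 30 mm; bystander, origin at the centre of its underside
- phone: black phone 75 x 150 x 9 mm, flat; bystander, origin at the centre of its underside
- notes: yellow note pad 76 x 76 x 20 mm; bystander, origin at the centre of its underside
- stapler: red stapler 130 x 36 x 40 mm; bystander, origin at the centre of its underside
Things that resemble listed ones, but are neither listed nor needed, are in the scene too. Leave any purple or turquoise look-alike of the jar_blue alone.

How it is judged (in metres and radians):
On the way, in this order (a step that is already met when the one before it is completed fails the run):
1. every jar lies still with its label facing up, the scanner still in its cradle (angle between each of jar_red_label, jar_yellow_label, jar_green_label, jar_blue_label, jar_white_label's own z axis and vertical below 0.35 rad and height (world z) of each of jar_red, jar_yellow, jar_green, jar_blue, jar_white below 0.035 m and linear speed of each of jar_red, jar_yellow, jar_green, jar_blue, jar_white below 0.03 m/s and x of scanner in the frame of cradle between -0.02 and 0.02 m and y of scanner in the frame of cradle between -0.008 and 0.008 m and z of scanner in the frame of cradle between 0.04 and 0.05 m and angle between the x axis of scanner and the x axis of cradle, either way round below 0.15 rad and x of scanner_window in the frame of cradle above 0.04 m and linear speed of scanner below 0.02 m/s), for 0.3 s.
2. the scanner is taken out of its cradle (z of scanner in the frame of cradle above 0.075 m and contact force between the fingers and scanner above 0.5 N), for 0.1 s.
3. the red-capped jar is read: the held scanner's window is 50 to 150 mm from its upward label, the label's centre within 12 mm of the beam's line on either axis, kept so for 1.5 s (x of jar_red_label in the frame of scanner_window between -0.012 and 0.012 m and y of jar_red_label in the frame of scanner_window between -0.012 and 0.012 m and z of jar_red_label in the frame of scanner_window between 0.05 and 0.15 m and angle between the z axis of scanner_window and the z axis of jar_red_label, either way round below 0.95 rad and angle between jar_red_label's own z axis and vertical below 0.35 rad and height (world z) of jar_red below 0.035 m and linear speed of jar_red below 0.03 m/s), for 1.5 s.
4. the yellow-capped jar is read: the held scanner's window is 50 to 150 mm from its upward label, the label's centre within 12 mm of the beam's line on either axis, kept so for 1.5 s (x of jar_yellow_label in the frame of scanner_window between -0.012 and 0.012 m and y of jar_yellow_label in the frame of scanner_window between -0.012 and 0.012 m and z of jar_yellow_label in the frame of scanner_window between 0.05 and 0.15 m and angle between the z axis of scanner_window and the z axis of jar_yellow_label, either way round below 0.95 rad and angle between jar_yellow_label's own z axis and vertical below 0.35 rad and height (world z) of jar_yellow below 0.035 m and linear speed of jar_yellow below 0.03 m/s), for 1.5 s.
5. the green-capped jar is read: the held scanner's window is 50 to 150 mm from its upward label, the label's centre within 12 mm of the beam's line on either axis, kept so for 1.5 s (x of jar_green_label in the frame of scanner_window between -0.012 and 0.012 m and y of jar_green_label in the frame of scanner_window between -0.012 and 0.012 m and z of jar_green_label in the frame of scanner_window between 0.05 and 0.15 m and angle between the z axis of scanner_window and the z axis of jar_green_label, either way round below 0.95 rad and angle between jar_green_label's own z axis and vertical below 0.35 rad and height (world z) of jar_green below 0.035 m and linear speed of jar_green below 0.03 m/s), for 1.5 s.
6. the blue-capped jar is read: the held scanner's window is 50 to 150 mm from its upward label, the label's centre within 12 mm of the beam's line on either axis, kept so for 1.5 s (x of jar_blue_label in the frame of scanner_window between -0.012 and 0.012 m and y of jar_blue_label in the frame of scanner_window between -0.012 and 0.012 m and z of jar_blue_label in the frame of scanner_window between 0.05 and 0.15 m and angle between the z axis of scanner_window and the z axis of jar_blue_label, either way round below 0.95 rad and angle between jar_blue_label's own z axis and vertical below 0.35 rad and height (world z) of jar_blue below 0.035 m and linear speed of jar_blue below 0.03 m/s), for 1.5 s.
7. the white-capped jar is read: the held scanner's window is 50 to 150 mm from its upward label, the label's centre within 12 mm of the beam's line on either axis, kept so for 1.5 s (x of jar_white_label in the frame of scanner_window between -0.012 and 0.012 m and y of jar_white_label in the frame of scanner_window between -0.012 and 0.012 m and z of jar_white_label in the frame of scanner_window between 0.05 and 0.15 m and angle between the z axis of scanner_window and the z axis of jar_white_label, either way round below 0.95 rad and angle between jar_white_label's own z axis and vertical below 0.35 rad and height (world z) of jar_white below 0.035 m and linear speed of jar_white below 0.03 m/s), for 1.5 s.
At the end, for the whole second after the job is handed in: the scanner lies at rest on both saddles of its cradle, nose the way it was (within 20 mm along, 8 mm across, 0.15 rad), and every jar lies still in the tray with its label within 0.35 rad (20 degrees) of straight up (all of step 1); the robot touches nothing.
It fails at once if a jar is lifted off the tray (its centre more than 60 mm up) (height (world z) of any of jar_red, jar_yellow, jar_green, jar_blue, jar_white above 0.06 m).
It fails at once if a bystander is pushed more than 40 mm (distance of any of mug, shaker, eraser, phone, notes, stapler from where it was at the start of the episode above 0.04 m).
Of jar_red, jar_yellow, jar_green, jar_blue, jar_white only 4 to 5 are there at a start; the rules pass over those that are not, and their reading is None.
At some moment in a run one of jar_red, jar_yellow, jar_green, jar_blue, jar_white may be knocked a few centimetres aside while the robot is not near it.
It also fails if it takes over 210 s, if anything falls off the work surface, if the arm or the gripper's body presses on something with over 40 N, if the wrist force passes 120 N, or if a joint passes its speed limit or range.

## Robot

A 6-joint arm with a two-finger parallel gripper is mounted at the origin on the work surface. World frame = base frame: x ahead of the robot, y to its left, z up, the work surface at z = 0. Lengths are in mm, angles in rad, forces in N, time in s.
With the tool pointing down it reaches from about 275 to 750 mm from the base axis. Payload 10.2 kg.
Tool frame: the origin (TCP) lies midway between the tips of the shut fingers; the grasp point (between the pads) lies 19 mm behind it (arm.hold_point_z is the y of the grasp point in the tool frame, in mm); y points along the fingers, x is the direction in which the jaws open and shut, and the axes are right-handed (so a half turn about y gives the same grasp; the last joint's range is limited). The gripper opens to 85 mm and grips with 20 to 120 N. Pads are 22 mm wide; open, the fingers measure 114 mm over their backs; the gripper's body (76 mm by 85 mm) begins 54 mm behind the grasp point. The pads swing forward as they close: fully open they stand 13 mm farther back than shut.
Start: joints at [-1.439, 0.313, 1.498, -0, 1.331, -0.223], TCP at [182.374, -492.312, 231.294] pointing down, gripper open.
Joint ranges: [-2.94, 2.94], [-0.97, 2.17], [0.19, 2.56], [-1.23, 4.37], [0.02, 3.11], [-2.88, 2.88]. Speed limits (rad/s): [2.39, 2.39, 3.01, 3.14, 3.14, 3.14].

## Interface

Orientations are given as a rotation vector (axis times angle).
In Python, from cell import telemetry, imaging, workorder, arm gives the robot as it stands. The module is installed in compiled form; this text tells all that it offers.
- The arm moves only by the tool apply_moves, never from a script. Its argument "deltas" is a list of rows, each an object of numbers: "x", "y", "z": the shift along the tool's x, y, z in cm; "roll": the turn about the tool's y in degrees. In form: [{"x": .., "y": .., "z": .., "roll": ..}, ...]. A call has 1 to 12 rows; each row is the pose to reach, as a shift and turn from the pose measured when the call began, along the tool's axes at that moment; what a row does not reach only later rows make up. A row lasts 1/10 s, in which the tool goes at most 50 mm and 8.59 degrees, less where a joint would pass 70% of its speed; a pose out of reach is approached as far as the arm can. A call with a gripper value outside its range is refused whole. "grip" is the finger opening in cm, from 0 to 8.54, set as the call begins (left out, the last holds). The fingers move at their own pace and stop on an object; "force" is the grip in N (left out, the last holds). Time passes only in rows, so rows that repeat a pose let the fingers close. It gives the time, the measured TCP pose, the force and the opening at its end, in the units of the state.
- telemetry.read_state(): the state, without advancing time (a new reading comes with each control period).
- imaging.capture(name): name is "scene" or "top" or "wrist"; returns a dict with "frame" (480x640x3 uint8, red, green, blue), "K" (3x3 intrinsics, pixels), "rvec" (rotation vector, rad) and "tvec" (3), from world to camera coordinates, as OpenCV has them. Camera axes: x right, y down, z forward; pixel columns grow to the right and rows downward; lengths in mm; the calibration is good to about 2 mm. The wrist camera is an equidistant fisheye: a pixel r from the principal point sees the ray r / f radians off the axis. A picture is of the moment at which its call begins. There is no depth.
- workorder.hand_in(): hands the job in, once; it reports no verdict.
The state is a dict: "time": time; "joint_positions": joint angles; "qd": joint speeds; "effort": joint torques, N m; "tool_pos": TCP position; "ee_rot": TCP orientation; "force": force on the tool from outside, world axes, zero at the start; "moment": the same for the moment, N m; "opening": finger opening in mm.
Only numpy, scipy, OpenCV 4.12 (cv2) and the standard library are available. Lean on these libraries where they do the work, as an engineer would, in place of code of your own. Each camera call takes 0.05 s, during which the arm holds its last target. There are 200 camera calls.

## Working session

There is one attempt and no reset: what is moved stays moved. The work goes in short steps, Python scripts to look and compute and a tool call to move; the robot and the scene stay as the last step left them, time stands still between calls to the robot, and variables do not carry over. Pictures are saved under pics/ and viewed, about 12 in all and at most 16, crops included, and the job is handed in when it is done.

Besides the shell and the picture viewer there is one more tool, called after ">>>" as a command line: name --argument value ..., lists and objects as JSON in quotes. apply_moves: Moves the arm, as the interface text tells. Its arguments: {"type":"object","properties":{"deltas":{"type":"array","items":{"type":"object","properties":{"x":{"type":"number"},"y":{"type":"number"},"z":{"type":"number"},"roll":{"type":"number"}}}},"grip":{"type":"number"},"force":{"type":"number"}},"required":["deltas"]}

```bash
mkdir -p pics; cat > h.py <<'E'
import numpy as np, cv2
from cell import telemetry, imaging, workorder, arm
def cap(n,save=None):
    c=imaging.capture(n)
    if save: cv2.imwrite(f'pics/{save}.png',c['frame'][:,:,::-1])
    return c
def ray(c,u,v):
    R=cv2.Rodrigues(np.array(c['rvec'],float))[0];t=np.array(c['tvec'],float).ravel();K=np.array(c['K'])
    d=np.linalg.inv(K)@[u,v,1.]
    if c.get('fish'):
        r=np.hypot(d[0],d[1]);d=np.array([d[0]/r*np.sin(r),d[1]/r*np.sin(r),np.cos(r)]) if r>1e-9 else np.array([0,0,1.])
    return -R.T@t,R.T@d
def onz(c,u,v,z):
    o,d=ray(c,u,v);return (o+d*(z-o[2])/d[2])
def proj(c,p):
    R=cv2.Rodrigues(np.array(c['rvec'],float))[0];t=np.array(c['tvec'],float).ravel();K=np.array(c['K'])
    q=R@np.array(p,float)+t
    if c.get('fish'):
        th=np.arctan2(np.hypot(q[0],q[1]),q[2]);h=np.hypot(q[0],q[1])+1e-12;q=np.array([q[0]/h*th,q[1]/h*th,1])
    q=K@q;return q[:2]/q[2]
E
python3 - <<'E'
from h import *
for n in ('scene','top'):
    c=cap(n,n+'1');R=cv2.Rodrigues(np.array(c['rvec']))[0];print(n,np.round(-R.T@np.array(c['tvec']).ravel()),R.round(2).tolist(),np.array(c['K']).round().tolist())
s=telemetry.read_state();print(s);print([a for a in dir(arm) if a[0]!='_'],arm.hold_point_z)
E
```

```text
scene [1111. -739. 1169.] [[0.77, 0.63, -0.01], [0.5, -0.62, -0.61], [-0.39, 0.47, -0.79]] [[580.0, 0.0, 323.0], [0.0, 580.0, 242.0], [0.0, 0.0, 1.0]]
top [ 471.  -86. 1296.] [[0.03, -1.0, -0.01], [-1.0, -0.03, -0.08], [0.08, 0.01, -1.0]] [[512.0, 0.0, 322.0], [0.0, 512.0, 230.0], [0.0, 0.0, 1.0]]
{'time': 0.1, 'joint_positions': array([-1.43942707e+00,  3.13393859e-01,  1.49834232e+00, -6.48616185e-05,
        1.33100851e+00, -2.23389619e-01]), 'qd': array([ 2.87674811e-03, -3.37395442e-04, -5.28218518e-04, -1.89166991e-04,
        1.43251267e-05,  1.02577337e-03]), 'effort': array([ 3.09607443e-03, -4.12896144e+01, -2.60139978e+01, -1.66797295e-04,
        3.04571535e-03,  2.27172836e-05]), 'tool_pos': array([ 182.31379344, -492.08424461,  230.79947642]), 'ee_rot': array([-1.35557859,  0.94457654, -0.94321692]), 'force': array([-0.61714053, -0.95471292,  0.18433692]), 'moment': array([-0.0309852 ,  0.02700325,  0.03972882]), 'opening': 85.37811588244053}
['PlanningError', 'hold_point_z'] -18.700000000000003
```

View pics/top1.png

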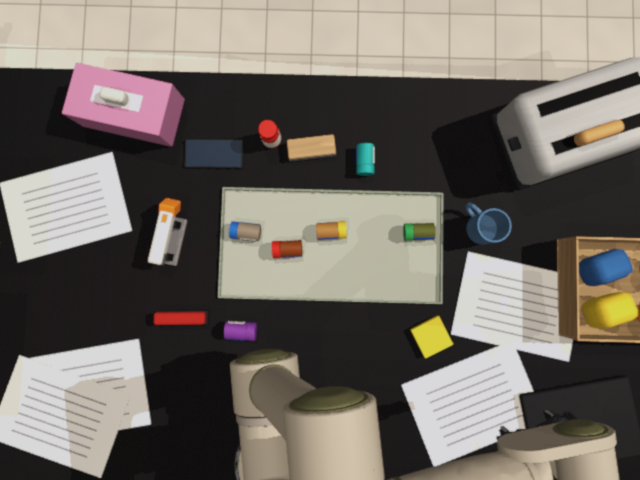

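View pics/scene1.png

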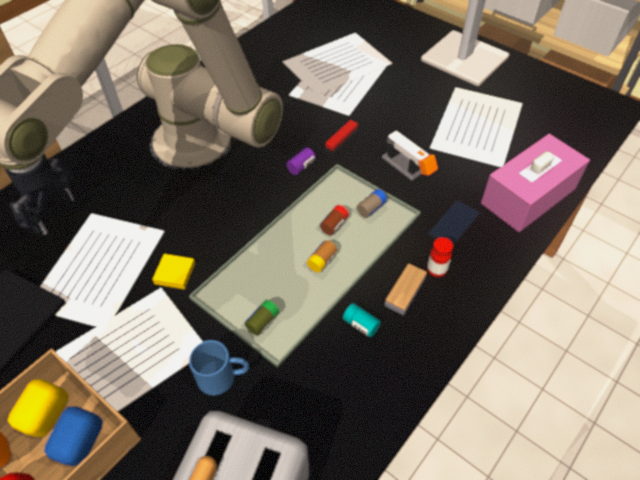

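```bash
cat >> h.py <<'E'
def delta(p,yaw=None,s=None):
    """world target -> tool deltas (cm); yaw = desired world angle of jaw axis (mod pi), rad"""
    s=s or telemetry.read_state();R=cv2.Rodrigues(np.array(s['ee_rot']))[0]
    d=R.T@(np.array(p,float)-s['tool_pos'])/10
    a=np.arctan2(R[1,0],R[0,0]);r=None
    if yaw is not None:
        r=((yaw-a+np.pi/2)%np.pi)-np.pi/2; r=np.degrees(r)*np.sign(R[2,1])
    return dict(d=d.round(2).tolist(),roll=r,jaw=np.degrees(a).round(1),tool_y=R[:,1].round(3).tolist(),tcp=s['tool_pos'].round(1).tolist(),q=s['joint_positions'].round(2).tolist())
E
python3 - <<'E'
from h import *
c=cap('top')
print(delta([450,-60,330],0))
for n,u,v,z in [('blue',245,231,22),('red',287,249,22),('yel',331,230,22),('green',419,232,22),('trayTL',222,189,12),('trayBR',441,301,12),('scan',167,232,70),('nose',169,207,60)]: print(n,onz(c,u,v,z).round())
f=c['frame'];cv2.imwrite('pics/a.png',cv2.resize(f[180:310,140:450,::-1],None,fx=2.58,fy=2.58,interpolation=cv2.INTER_CUBIC))
E
```

```text
{'d': [-31.23, -9.87, 40.11], 'roll': np.float64(-69.6721415540353), 'jaw': np.float64(-69.7), 'tool_y': [-0.0, 0.001, -1.0], 'tcp': [182.3, -492.1, 230.9], 'q': [-1.44, 0.31, 1.5, 0.0, 1.33, -0.22]}
blue [567. 117.  22.]
red [525.  10.  22.]
yel [575. -98.  22.]
green [ 576. -317.   22.]
trayTL [673. 181.  12.]
trayBR [ 406. -375.   12.]
scan [556. 297.  70.]
nose [618. 298.  60.]
```

View pics/a.png

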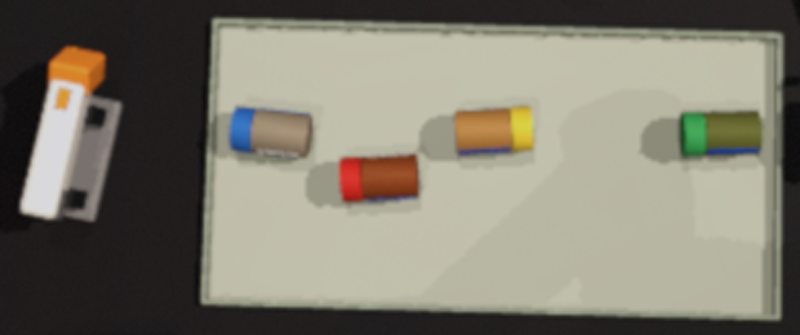

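```bash
python3 - <<'E'
from h import *
print(delta([525,10,170],0))
E
```

```text
{'d': [-35.18, 6.13, 49.57], 'roll': np.float64(-69.6721415540353), 'jaw': np.float64(-69.7), 'tool_y': [-0.0, 0.001, -1.0], 'tcp': [182.3, -492.1, 230.9], 'q': [-1.44, 0.31, 1.5, 0.0, 1.33, -0.22]}
```

>>> apply_moves --deltas '[{"x": -3, "z": 4, "roll": -8}, {"x": -6, "z": 8, "roll": -16}, {"x": -9, "z": 12, "roll": -24}, {"x": -12, "z": 16, "roll": -32}, {"x": -15, "z": 20, "roll": -40}, {"x": -18, "z": 25, "roll": -48}, {"x": -21, "y": 1, "z": 30, "roll": -56}, {"x": -24, "y": 2, "z": 34, "roll": -62}, {"x": -27, "y": 3, "z": 38, "roll": -67}, {"x": -30, "y": 4, "z": 42, "roll": -69.7}, {"x": -33, "y": 5, "z": 46, "roll": -69.7}, {"x": -35.2, "y": 6, "z": 49.6, "roll": -69.7}]' --grip 5.8

```text
invalid input
```

```bash
python3 - <<'E'
from h import *
c=cap('wrist','w1');R=cv2.Rodrigues(np.array(c['rvec']))[0];print(np.round(-R.T@np.array(c['tvec']).ravel()),R.round(2).tolist(),np.array(c['K']).round().tolist())
print(delta([525,10,170],0))
E
```

```text
[ 259. -464.  372.] [[0.35, -0.94, -0.0], [-0.89, -0.33, 0.31], [-0.3, -0.11, -0.95]] [[372.0, 0.0, 323.0], [0.0, 372.0, 242.0], [0.0, 0.0, 1.0]]
{'d': [-35.18, 6.13, 49.57], 'roll': np.float64(-69.67135530909458), 'jaw': np.float64(-69.7), 'tool_y': [-0.0, 0.001, -1.0], 'tcp': [182.4, -492.2, 231.0], 'q': [-1.44, 0.31, 1.5, 0.0, 1.33, -0.22]}
```

View pics/w1.png

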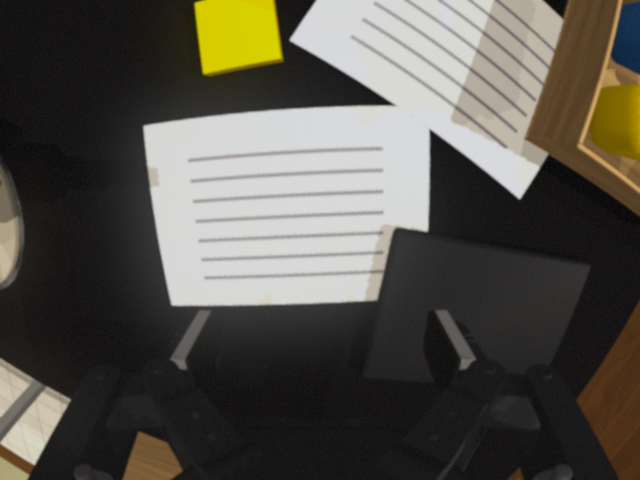

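>>> apply_moves --deltas '[{"x": -3, "y": 0, "z": 4, "roll": -8}, {"x": -6, "y": 0, "z": 8, "roll": -16}, {"x": -9, "y": 0, "z": 12, "roll": -24}, {"x": -12, "y": 0, "z": 16, "roll": -32}, {"x": -15, "y": 0, "z": 20, "roll": -40}, {"x": -18, "y": 0, "z": 25, "roll": -48}, {"x": -21, "y": 1, "z": 30, "roll": -56}, {"x": -24, "y": 2, "z": 34, "roll": -62}, {"x": -27, "y": 3, "z": 38, "roll": -67}, {"x": -30, "y": 4, "z": 42, "roll": -69.7}, {"x": -33, "y": 5, "z": 46, "roll": -69.7}, {"x": -35.2, "y": 6, "z": 49.6, "roll": -69.7}]' --grip 5.8

```text
time: 1.4
tool_pos: [517.4, 0.9, 174.2]
ee_rot: [-1.57, -0.001, 0.001]
force: [0.7, -1.0, 0.1]
opening: 57.8
```

```bash
python3 - <<'E'
from h import *
c=cap('wrist','w2');c['fish']=1
for p in [(575,-98,22),(567,117,22),(525,10,22),(576,-317,22)]: print(proj(c,p).round())
c=cap('top');f=c['frame']
hsv=cv2.cvtColor(f,cv2.COLOR_RGB2HSV)
E
```

```text
[384. 327.]
[386.  81.]
[331. 213.]
[368. 470.]
```

View pics/w2.png

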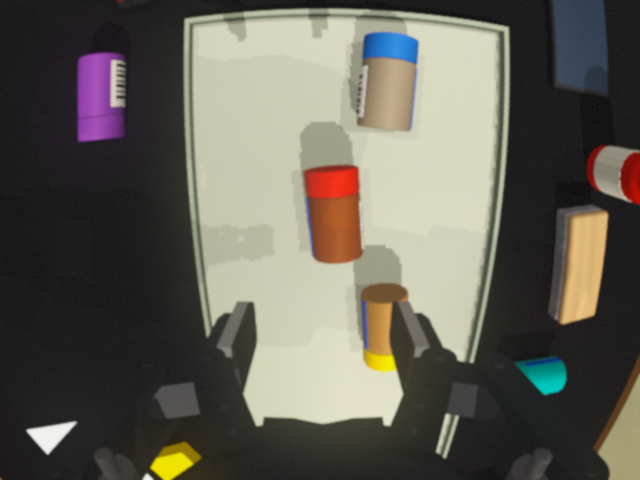

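```bash
python3 - <<'E'
from h import *
# recompute using saved pose: arm unmoved, new capture
c=cap('wrist');c['fish']=1
for n,a,b in [('red',(331,171),(337,255)),('blue',(391,38),(385,125)),('yel',(385,293),(384,362))]:
    A=onz(c,*a,30);B=onz(c,*b,22);m=(A+B)/2
    print(n,A.round(),B.round(),'len',np.hypot(*(A-B)[:2]).round(),'mid',m.round(),'ang',np.degrees(np.arctan2((A-B)[0],(A-B)[1])).round(1))
print(delta([525,10,10],0))
E
```

```text
red [524.  48.  30.] [530. -23.  22.] len 72.0 mid [527.  12.  26.] ang -4.9
blue [569. 153.  30.] [566.  85.  22.] len 69.0 mid [567. 119.  26.] ang 2.1
yel [572. -55.  30.] [ 579. -135.   22.] len 80.0 mid [575. -95.  26.] ang -4.9
{'d': [0.84, 16.34, 0.89], 'roll': np.float64(0.2563599903978855), 'jaw': np.float64(0.3), 'tool_y': [-0.002, 0.001, -1.0], 'tcp': [516.9, 0.9, 173.4], 'q': [-0.23, 0.35, 1.61, 0.0, 1.19, -0.23]}
```

>>> apply_moves --deltas '[{"x": 1.0, "y": 2, "z": 1.1, "roll": -5}, {"x": 1.0, "y": 5, "z": 1.1, "roll": -5}, {"x": 1.0, "y": 8, "z": 1.1, "roll": -5}, {"x": 1.0, "y": 11, "z": 1.1, "roll": -5}, {"x": 1.0, "y": 13, "z": 1.1, "roll": -5}, {"x": 1.0, "y": 15, "z": 1.1, "roll": -5}, {"x": 1.0, "y": 16.3, "z": 1.1, "roll": -5}, {"x": 1.0, "y": 16.3, "z": 1.1, "roll": -5}, {"x": 1.0, "y": 16.3, "z": 1.1, "roll": -5}]' --grip 6.4

```text
time: 2.45
tool_pos: [526.9, 11.6, 11.1]
ee_rot: [-1.569, -0.071, 0.073]
force: [-0.0, -1.1, 0.4]
opening: 63.9
```

>>> apply_moves --deltas '[{"x": 0, "y": 0, "z": 0, "roll": 0}, {"x": 0, "y": 0, "z": 0, "roll": 0}, {"x": 0, "y": 0, "z": 0, "roll": 0}, {"x": 0, "y": 0, "z": 0, "roll": 0}]' --grip 4.9 --force 20

```text
time: 2.85
tool_pos: [527.0, 11.6, 11.4]
ee_rot: [-1.569, -0.071, 0.072]
force: [-0.2, -0.3, -1.3]
opening: 48.9
```

>>> apply_moves --deltas '[{"x": -0.3, "y": 0, "z": 0, "roll": 0}, {"x": -0.7, "y": 0, "z": 0, "roll": 0}, {"x": -1.1, "y": 0, "z": 0, "roll": 0}, {"x": -1.5, "y": 0, "z": 0, "roll": 0}, {"x": -1.9, "y": 0, "z": 0, "roll": 0}, {"x": -2.3, "y": 0, "z": 0, "roll": 0}, {"x": -2.7, "y": 0, "z": 0, "roll": 0}, {"x": -3.0, "y": 0, "z": 0, "roll": 0}, {"x": -3.3, "y": 0, "z": 0, "roll": 0}, {"x": -3.5, "y": 0, "z": 0, "roll": 0}, {"x": -3.5, "y": 0, "z": 0, "roll": 0}, {"x": -3.5, "y": 0, "z": 0, "roll": 0}]'

```text
time: 4.05
tool_pos: [492.2, 8.4, 11.4]
ee_rot: [-1.569, -0.071, 0.072]
force: [0.7, -0.1, -0.5]
opening: 49.0
```

```bash
python3 - <<'E'
from h import *
c=cap('wrist','w3');print(delta([525,10,10],0))
E
```

```text
{'d': [3.28, 0.14, -0.14], 'roll': np.float64(5.234411906791907), 'jaw': np.float64(5.2), 'tool_y': [-0.001, 0.001, -1.0], 'tcp': [492.2, 8.4, 11.5], 'q': [-0.22, 0.54, 1.82, 0.0, 0.78, -0.31]}
```

View pics/w3.png

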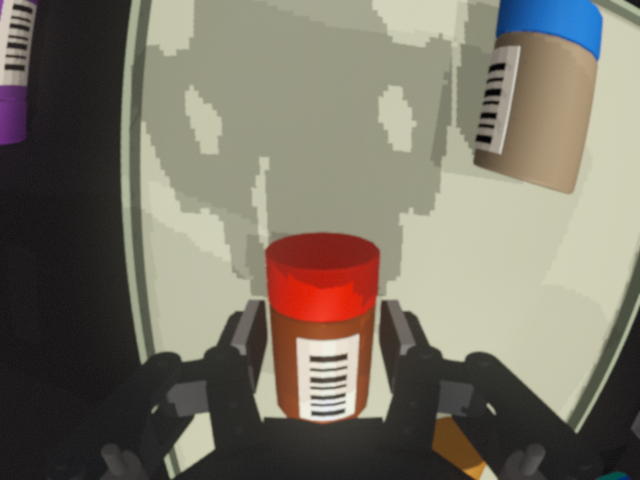

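>>> apply_moves --deltas '[{"x": 0, "y": 0, "z": 0, "roll": 0}, {"x": 0, "y": 0, "z": 0, "roll": 0}, {"x": 0, "y": -1, "z": 0, "roll": 0}, {"x": 0, "y": -3, "z": 0, "roll": 0}, {"x": 0, "y": -6, "z": 0, "roll": 0}, {"x": 0, "y": -10, "z": 0, "roll": 0}, {"x": 1.8, "y": -14, "z": -2.8, "roll": 0}, {"x": 3.6, "y": -14, "z": -5.6, "roll": 0}, {"x": 5.4, "y": -14, "z": -8.4, "roll": -1.5}, {"x": 7.3, "y": -14, "z": -11.2, "roll": -1.5}, {"x": 7.3, "y": -14, "z": -11.2, "roll": -1.5}, {"x": 7.3, "y": -14, "z": -11.2, "roll": -1.5}]' --grip 6.4

```text
time: 5.3
tool_pos: [575.1, -96.8, 151.5]
ee_rot: [-1.568, -0.091, 0.092]
force: [0.1, 1.2, 0.5]
opening: 64.3
```

```bash
cat >> h.py <<'E'
def jarfit(c,guess,rad=75,smin=110):
    """axis midpoint & angle of a jar near guess from saturated pixels"""
    f=c['frame'];hsv=cv2.cvtColor(f,cv2.COLOR_RGB2HSV);m=(hsv[:,:,1]>smin).astype(np.uint8)
    u,v=proj(c,[*guess[:2],22]);w=np.zeros_like(m);cv2.circle(w,(int(u),int(v)),rad,1,-1);m*=w
    m=cv2.morphologyEx(m,cv2.MORPH_OPEN,np.ones((3,3)))
    cs,_=cv2.findContours(m,cv2.RETR_EXTERNAL,cv2.CHAIN_APPROX_NONE)
    pts=np.vstack([k for k in cs if cv2.contourArea(k)>60])[:,0]
    P=np.array([onz(c,*p,22)[:2] for p in pts]).astype(np.float32)
    return cv2.minAreaRect(P)
E
python3 - <<'E'
from h import *
c=cap('wrist','w4');c['fish']=1
print(jarfit(c,(575,-97)),telemetry.read_state()['tool_pos'])
print(proj(c,(575,-97,22)))
E
```

```text
((576.493896484375, -101.76167297363281), (42.7264404296875, 85.71281433105469), 5.2295966148376465) [574.82756903 -96.12134579 151.5338392 ]
[321.69405844 232.21838041]
```

View pics/w4.png

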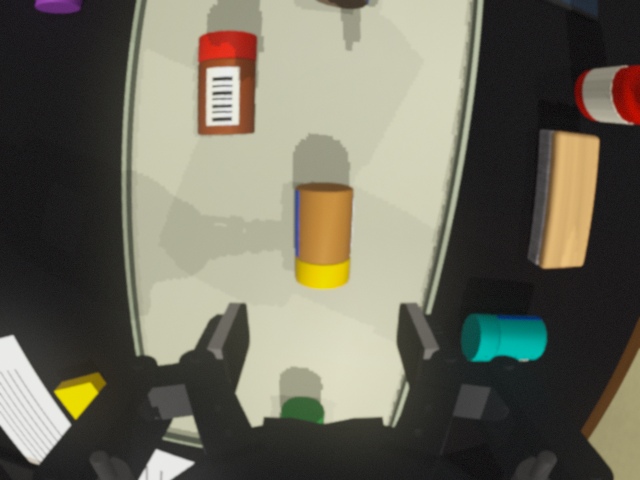

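>>> apply_moves --deltas '[{"x": 0.1, "y": 3, "z": -0.3, "roll": 0}, {"x": 0.1, "y": 6, "z": -0.3, "roll": 0}, {"x": 0.1, "y": 9, "z": -0.3, "roll": 0}, {"x": 0.1, "y": 11, "z": -0.3, "roll": 0}, {"x": 0.1, "y": 13, "z": -0.3, "roll": 0}, {"x": 0.1, "y": 14, "z": -0.3, "roll": 0}, {"x": 0.1, "y": 14, "z": -0.3, "roll": 0}, {"x": 0.1, "y": 14, "z": -0.3, "roll": 0}]'

```text
time: 6.15
tool_pos: [576.4, -98.7, 12.6]
ee_rot: [-1.568, -0.093, 0.092]
force: [0.0, -0.4, 0.4]
opening: 64.0
```

>>> apply_moves --deltas '[{"x": 0, "y": 0, "z": 0, "roll": 0}, {"x": 0, "y": 0, "z": 0, "roll": 0}, {"x": 0, "y": 0, "z": 0, "roll": 0}, {"x": 0, "y": 0, "z": 0, "roll": 0}]' --grip 4.9

```text
time: 6.55
tool_pos: [576.5, -98.7, 12.8]
ee_rot: [-1.568, -0.093, 0.092]
force: [0.6, -0.3, -0.4]
opening: 48.8
```

>>> apply_moves --deltas '[{"x": -0.3, "y": 0, "z": 0, "roll": 0}, {"x": -0.7, "y": 0, "z": 0, "roll": 0}, {"x": -1.1, "y": 0, "z": 0, "roll": 0}, {"x": -1.5, "y": 0, "z": 0, "roll": 0}, {"x": -1.9, "y": 0, "z": 0, "roll": 0}, {"x": -2.3, "y": 0, "z": 0, "roll": 0}, {"x": -2.7, "y": 0, "z": 0, "roll": 0}, {"x": -3.1, "y": 0, "z": 0, "roll": 0}, {"x": -3.4, "y": 0, "z": 0, "roll": 0}, {"x": -3.7, "y": 0, "z": 0, "roll": 0}, {"x": -3.7, "y": 0, "z": 0, "roll": 0}, {"x": -3.7, "y": 0, "z": 0, "roll": 0}]'

```text
time: 7.75
tool_pos: [539.8, -103.1, 12.8]
ee_rot: [-1.568, -0.093, 0.092]
force: [0.4, 0.2, -0.4]
opening: 49.2
```

```bash
cat >> h.py <<'E'
def label(c,x,y,rad=60,vmin=140):
    """angle from up of label centre, from white pixels; jar axis at x,z22 along ~y"""
    f=c['frame'];hsv=cv2.cvtColor(f,cv2.COLOR_RGB2HSV);lo=((hsv[:,:,1]<60)&(hsv[:,:,2]>vmin)).astype(np.uint8)
    u,v=proj(c,[x,y,44]);w=np.zeros_like(lo);cv2.circle(w,(int(u),int(v)),rad,1,-1)
    lo=cv2.morphologyEx(lo*w,cv2.MORPH_CLOSE,np.ones((5,5)))
    n,l,st,ce=cv2.connectedComponentsWithStats(lo)
    return [(st[i].tolist(),onz(c,*ce[i],43).round(1)) for i in range(1,n) if st[i,4]>40]
E
python3 - <<'E'
from h import *
c=cap('wrist','w5');c['fish']=1
s=telemetry.read_state();print(s['tool_pos'],s['opening'])
f=c['frame'];cv2.imwrite('pics/w5b.png',f[180:480,150:500,::-1])
E
```

```text
[ 539.83173539 -103.03891329   12.82849813] 49.21970706650126
```

View pics/w5b.png

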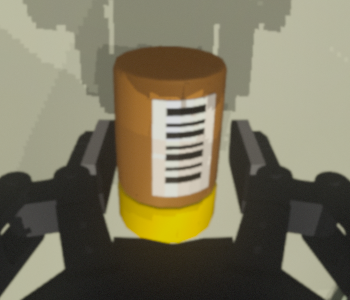

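>>> apply_moves --deltas '[{"x": -0.2, "y": 0, "z": 0, "roll": 0}, {"x": -0.4, "y": 0, "z": 0, "roll": 0}, {"x": -0.6, "y": 0, "z": 0, "roll": 0}, {"x": -0.8, "y": 0, "z": 0, "roll": 0}, {"x": -1.0, "y": 0, "z": 0, "roll": 0}, {"x": -1.0, "y": 0, "z": 0, "roll": 0}, {"x": -1.0, "y": 0, "z": 0, "roll": 0}, {"x": -1.0, "y": 0, "z": 0, "roll": 0}]'

```text
time: 8.6
tool_pos: [530.0, -104.2, 12.8]
ee_rot: [-1.568, -0.093, 0.092]
force: [0.1, 0.5, -0.5]
opening: 49.1
```

>>> apply_moves --deltas '[{"x": 0, "y": 0, "z": 0, "roll": 0}, {"x": 0, "y": 0, "z": 0, "roll": 0}, {"x": 0, "y": -1, "z": 0, "roll": 0}, {"x": 0, "y": -3, "z": 0, "roll": 0}, {"x": 0, "y": -6, "z": 0, "roll": 0}, {"x": 0, "y": -10, "z": 0, "roll": 0}, {"x": 0, "y": -14, "z": 0, "roll": 0}, {"x": 0, "y": -15, "z": 0, "roll": 0}, {"x": 0, "y": -15, "z": 0, "roll": 0}]' --grip 6.4

```text
time: 9.5
tool_pos: [530.4, -104.5, 164.7]
ee_rot: [-1.57, -0.096, 0.09]
force: [0.1, -0.3, -1.3]
opening: 63.9
```

```bash
python3 - <<'E'
from h import *
c=cap('wrist','w6');c['fish']=1
s=telemetry.read_state();print(s['tool_pos'],s['opening'])
print('Y',jarfit(c,(530,-103)),label(c,530,-103))
print('R',jarfit(c,(492,8)),label(c,492,8))
f=c['frame'];cv2.imwrite('pics/w6b.png',f[0:310,150:500,::-1])
E
```

```text
[ 529.7062282  -104.25297101  162.84035438] 64.19760187639937
Y ((531.0968017578125, -105.91679382324219), (42.464820861816406, 84.37952423095703), 5.36602783203125) [([260, 179, 121, 114, 5716], array([ 529.3, -108.6,   43. ])), ([305, 191, 32, 55, 1655], array([528.2, -91.9,  43. ]))]
R ((492.92279052734375, 9.651077270507812), (42.38425064086914, 78.51785278320312), 5.945684432983398) [([224, 14, 121, 121, 5543], array([487.4,  10.2,  43. ])), ([272, 62, 35, 57, 1870], array([496. ,  -2.8,  43. ]))]
```

View pics/w6b.png

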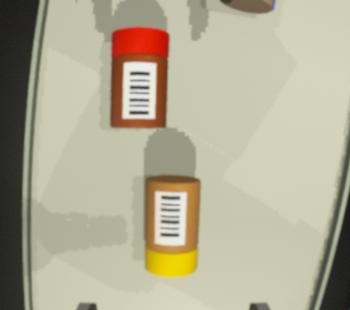

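>>> apply_moves --deltas '[{"x": 0.4, "y": 0, "z": -3, "roll": 0}, {"x": 0.8, "y": 0, "z": -7, "roll": 0}, {"x": 1.2, "y": 0, "z": -11, "roll": 0}, {"x": 1.7, "y": 0, "z": -15, "roll": 1}, {"x": 2.2, "y": 0, "z": -19, "roll": 2}, {"x": 2.6, "y": 0, "z": -21.6, "roll": 2}, {"x": 2.6, "y": 0, "z": -21.6, "roll": 2}, {"x": 2.6, "y": 0, "z": -21.6, "roll": 2}]'

```text
time: 10.35
tool_pos: [580.3, -315.3, 160.6]
ee_rot: [-1.567, -0.064, 0.066]
force: [0.1, -0.0, -0.0]
opening: 64.4
```

```bash
python3 - <<'E'
from h import *
c=cap('wrist','w7');c['fish']=1
s=telemetry.read_state();print(s['tool_pos'],s['ee_rot'])
print('G',jarfit(c,(576,-317)))
f=c['frame'];cv2.imwrite('pics/w7b.png',cv2.resize(f[120:340,200:440,::-1],None,fx=2,fy=2))
E
```

```text
[ 580.51987614 -314.77900066  161.20749445] [-1.56733723 -0.06466048  0.06638589]
G ((579.6856079101562, -319.74530029296875), (40.84672927856445, 82.91998291015625), 3.530820846557617)
```

View pics/w7b.png

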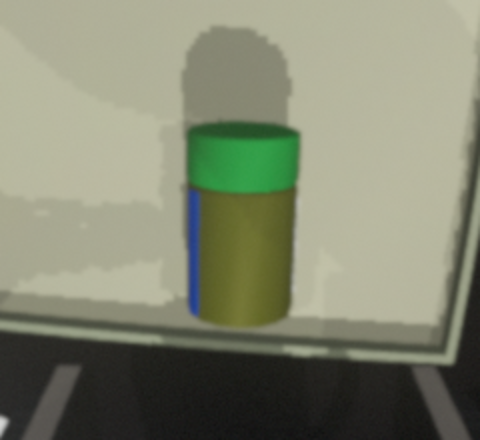

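>>> apply_moves --deltas '[{"x": -0.1, "y": 3, "z": -0.2, "roll": 0}, {"x": -0.1, "y": 6, "z": -0.2, "roll": 0}, {"x": -0.1, "y": 9, "z": -0.2, "roll": 0}, {"x": -0.1, "y": 12, "z": -0.2, "roll": 0}, {"x": -0.1, "y": 14, "z": -0.2, "roll": 0}, {"x": -0.1, "y": 14.9, "z": -0.2, "roll": 0}, {"x": -0.1, "y": 14.9, "z": -0.2, "roll": 0}, {"x": -0.1, "y": 14.9, "z": -0.2, "roll": 0}]'

```text
time: 11.2
tool_pos: [580.0, -316.4, 13.4]
ee_rot: [-1.568, -0.066, 0.066]
force: [0.2, 0.4, 0.2]
opening: 64.1
```

>>> apply_moves --deltas '[{"x": 0, "y": 0, "z": 0, "roll": 0}, {"x": 0, "y": 0, "z": 0, "roll": 0}, {"x": 0, "y": 0, "z": 0, "roll": 0}, {"x": 0, "y": 0, "z": 0, "roll": 0}]' --grip 4.9

```text
time: 11.6
tool_pos: [580.1, -316.5, 13.7]
ee_rot: [-1.569, -0.066, 0.066]
force: [-1.0, -0.4, 0.3]
opening: 49.0
```

>>> apply_moves --deltas '[{"x": -0.4, "y": 0, "z": 0, "roll": 0}, {"x": -0.8, "y": 0, "z": 0, "roll": 0}, {"x": -1.3, "y": 0, "z": 0, "roll": 0}, {"x": -1.8, "y": 0, "z": 0, "roll": 0}, {"x": -2.3, "y": 0, "z": 0, "roll": 0}, {"x": -2.8, "y": 0, "z": 0, "roll": 0}, {"x": -3.3, "y": 0, "z": 0, "roll": 0}, {"x": -3.8, "y": 0, "z": 0, "roll": 0}, {"x": -4.1, "y": 0, "z": 0, "roll": 0}, {"x": -4.3, "y": 0, "z": 0, "roll": 0}, {"x": -4.3, "y": 0, "z": 0, "roll": 0}, {"x": -4.3, "y": 0, "z": 0, "roll": 0}]'

```text
time: 12.8
tool_pos: [537.3, -320.1, 13.7]
ee_rot: [-1.569, -0.066, 0.066]
force: [-0.3, 0.6, -0.8]
opening: 49.0
```

```bash
python3 - <<'E'
from h import *
c=cap('wrist','w8');c['fish']=1
s=telemetry.read_state();print(s['tool_pos'],s['opening'])
f=c['frame'];cv2.imwrite('pics/w8b.png',f[180:480,150:500,::-1])
E
```

```text
[ 537.39418713 -320.06965294   13.6832373 ] 48.84288111706898
```

View pics/w8b.png

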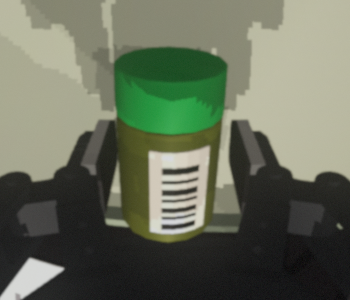

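>>> apply_moves --deltas '[{"x": -0.2, "y": 0, "z": 0, "roll": 0}, {"x": -0.4, "y": 0, "z": 0, "roll": 0}, {"x": -0.6, "y": 0, "z": 0, "roll": 0}, {"x": -0.6, "y": 0, "z": 0, "roll": 0}, {"x": -0.6, "y": 0, "z": 0, "roll": 0}, {"x": -0.6, "y": 0, "z": 0, "roll": 0}]'

```text
time: 13.45
tool_pos: [531.4, -320.6, 13.7]
ee_rot: [-1.569, -0.066, 0.066]
force: [0.2, 0.5, -0.2]
opening: 48.5
```

>>> apply_moves --deltas '[{"x": 0, "y": 0, "z": 0, "roll": 0}, {"x": 0, "y": 0, "z": 0, "roll": 0}, {"x": 0, "y": -1, "z": 0, "roll": 0}, {"x": 0, "y": -3, "z": 0, "roll": 0}, {"x": 0, "y": -6, "z": 0, "roll": 0}, {"x": 0, "y": -10, "z": 0, "roll": 0}, {"x": 0, "y": -14, "z": 0, "roll": 0}, {"x": 0, "y": -15, "z": 0, "roll": 0}, {"x": 0, "y": -15, "z": 0, "roll": 0}]' --grip 6.4

```text
time: 14.35
tool_pos: [531.9, -321.1, 165.8]
ee_rot: [-1.571, -0.069, 0.063]
force: [0.3, -0.1, -1.6]
opening: 64.0
```

```bash
cat >> h.py <<'E'
def lab(c,fit,cap_sign,rad=26):
    """label centre and tilt angle deg (+ = towards +x) ; fit from jarfit, cap at +y if cap_sign>0"""
    (x,y),(w,h),a=fit
    t=np.radians(a if w<h else a-90);ax=np.array([-np.sin(t),np.cos(t)])*cap_sign
    L=np.array([x,y])-10*ax
    f=c['frame'];hsv=cv2.cvtColor(f,cv2.COLOR_RGB2HSV)
    # white = low saturation inside jar: search in hand-sized window
    u,v=proj(c,[*L,43]);m=((hsv[:,:,1]<50)).astype(np.uint8);w_=np.zeros_like(m)
    q=np.array([proj(c,[*(L+i*19*ax+j*17*np.array([ax[1],-ax[0]])),40]) for i,j in((1,1),(1,-1),(-1,-1),(-1,1))]).astype(int)
    cv2.fillPoly(w_,[q],1);m*=w_;vv,uu=np.nonzero(m)
    p=onz(c,uu.mean(),vv.mean(),43)
    n=np.array([ax[1],-ax[0]]);n*=np.sign(n[0]);d=(p[:2]-L)@n
    return L.round(1),p.round(1),len(uu),np.degrees(np.arcsin(np.clip(d/22,-1,1))).round(1)
E
python3 - <<'E'
from h import *
c=cap('wrist','w9');c['fish']=1
s=telemetry.read_state();print(s['tool_pos'],s['opening'])
g=jarfit(c,(532,-320));print(g,lab(c,g,1))
c=cap('top')
f=c['frame'];cv2.imwrite('pics/t9.png',np.vstack([cv2.resize(f[180:310,200:460,::-1],(800,400),interpolation=cv2.INTER_CUBIC)]))
E
```

```text
[ 531.24417022 -320.64028611  163.69157794] 63.71739561948546
((532.5826416015625, -322.90234375), (41.35480499267578, 83.0130386352539), 3.9060726165771484) (array([ 533.3, -332.9]), array([ 533.2, -330.7,   43. ]), 1482, np.float64(0.2))
```

View pics/t9.png

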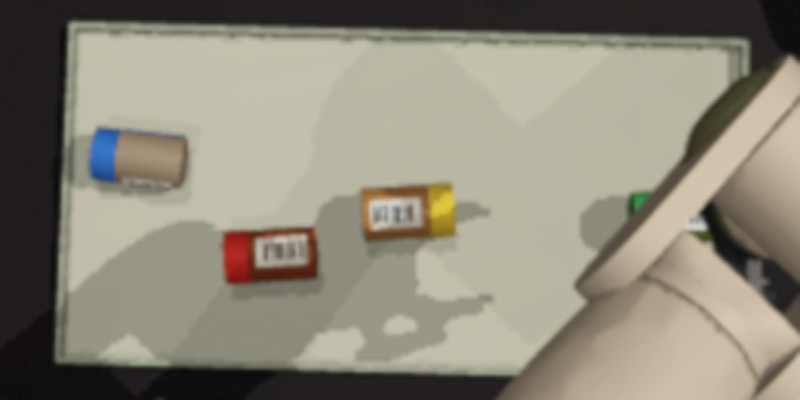

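>>> apply_moves --deltas '[{"x": 0.6, "y": 0, "z": 4, "roll": 1}, {"x": 1.2, "y": 0, "z": 8.5, "roll": 2}, {"x": 2, "y": 0, "z": 13, "roll": 3}, {"x": 2.6, "y": 0, "z": 17.5, "roll": 4}, {"x": 3.3, "y": 0, "z": 22, "roll": 5}, {"x": 4, "y": 0, "z": 26.5, "roll": 6}, {"x": 4.6, "y": 0, "z": 31, "roll": 7}, {"x": 5.3, "y": 0, "z": 35.5, "roll": 7}, {"x": 6, "y": 0, "z": 40, "roll": 7}, {"x": 6.5, "y": 0, "z": 43.5, "roll": 7}, {"x": 6.5, "y": 0, "z": 43.5, "roll": 7}, {"x": 6.5, "y": 0, "z": 43.5, "roll": 7}]'

```text
time: 15.65
tool_pos: [558.5, 118.9, 161.9]
ee_rot: [-1.569, 0.032, -0.026]
force: [-0.3, -0.1, 0.6]
opening: 63.8
```

```bash
python3 - <<'E'
from h import *
c=cap('wrist','w10');c['fish']=1
s=telemetry.read_state();print(delta([567,118,13],np.radians(-3)))
try: print('B',jarfit(c,(567,118),60,60))
except Exception as e: print(e)
g=jarfit(c,(494,9),75);print(g,lab(c,g,1))
f=c['frame'];cv2.imwrite('pics/w10b.png',f[:,60:560,::-1])
E
```

```text
{'d': [0.88, 14.92, -0.0], 'roll': np.float64(0.8091502760382144), 'jaw': np.float64(-2.2), 'tool_y': [-0.003, 0.002, -1.0], 'tcp': [558.7, 118.1, 162.3], 'q': [0.0, 0.47, 1.45, 0.0, 1.22, 0.04]}
B ((569.5709228515625, 113.82178497314453), (83.35315704345703, 42.4793586730957), 87.36559295654297)
((509.3529357910156, -11.083404541015625), (38.14316940307617, 134.1254425048828), 15.135026931762695) (array([512. , -20.7]), array([511.2, -18. ,  43. ]), 851, np.float64(-0.0))
```

View pics/w10b.png

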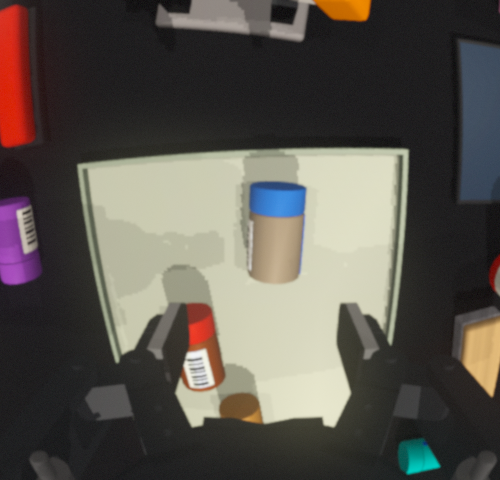

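>>> apply_moves --deltas '[{"x": 1.1, "y": 3, "z": -0.2, "roll": 0.5}, {"x": 1.1, "y": 6, "z": -0.2, "roll": 0.5}, {"x": 1.1, "y": 9, "z": -0.2, "roll": 0.5}, {"x": 1.1, "y": 12, "z": -0.2, "roll": 0.5}, {"x": 1.1, "y": 14, "z": -0.2, "roll": 0.5}, {"x": 1.1, "y": 14.9, "z": -0.2, "roll": 0.5}, {"x": 1.1, "y": 14.9, "z": -0.2, "roll": 0.5}, {"x": 1.1, "y": 14.9, "z": -0.2, "roll": 0.5}]'

```text
time: 16.5
tool_pos: [569.7, 115.5, 14.1]
ee_rot: [-1.568, 0.039, -0.036]
force: [-0.3, -0.4, 0.4]
opening: 63.8
```

>>> apply_moves --deltas '[{"x": 0, "y": 0, "z": 0, "roll": 0}, {"x": 0, "y": 0, "z": 0, "roll": 0}, {"x": 0, "y": 0, "z": 0, "roll": 0}, {"x": 0, "y": 0, "z": 0, "roll": 0}]' --grip 4.9

```text
time: 16.9
tool_pos: [569.8, 115.5, 14.4]
ee_rot: [-1.568, 0.039, -0.036]
force: [-0.3, -0.2, -0.5]
opening: 49.1
```

>>> apply_moves --deltas '[{"x": 0.3, "y": 0, "z": 0, "roll": 0}, {"x": 0.7, "y": 0, "z": 0, "roll": 0}, {"x": 1.1, "y": 0, "z": 0, "roll": 0}, {"x": 1.5, "y": 0, "z": 0, "roll": 0}, {"x": 1.9, "y": 0, "z": 0, "roll": 0}, {"x": 2.3, "y": 0, "z": 0, "roll": 0}, {"x": 2.7, "y": 0, "z": 0, "roll": 0}, {"x": 3.0, "y": 0, "z": 0, "roll": 0}, {"x": 3.3, "y": 0, "z": 0, "roll": 0}, {"x": 3.3, "y": 0, "z": 0, "roll": 0}, {"x": 3.3, "y": 0, "z": 0, "roll": 0}]'

```text
time: 18.0
tool_pos: [602.7, 113.9, 14.3]
ee_rot: [-1.568, 0.039, -0.036]
force: [-0.1, -0.3, -1.1]
opening: 49.0
```

```bash
python3 - <<'E'
from h import *
c=cap('wrist','w11');f=c['frame'];print(telemetry.read_state()['tool_pos'])
# label / body columns at a row through the label
hsv=cv2.cvtColor(f,cv2.COLOR_RGB2HSV)
for v in (350,360,370,380,390): print(v,[f'{u}:{hsv[v,u,1]},{hsv[v,u,2]}' for u in range(256,396,5)])
E
```

```text
[602.63532806 113.9590751   14.29175379]
350 ['256:39,52', '261:34,53', '266:35,167', '271:32,191', '276:36,172', '281:69,114', '286:71,125', '291:74,138', '296:72,141', '301:72,142', '306:26,235', '311:26,237', '316:30,197', '321:34,156', '326:30,177', '331:14,187', '336:14,176', '341:19,159', '346:38,108', '351:39,79', '356:25,239', '361:14,243', '366:72,153', '371:71,143', '376:37,186', '381:39,117', '386:40,63', '391:38,60']
360 ['256:31,50', '261:41,62', '266:32,190', '271:33,192', '276:34,181', '281:77,113', '286:76,127', '291:74,137', '296:73,143', '301:74,149', '306:25,235', '311:26,236', '316:25,237', '321:24,241', '326:24,245', '331:10,247', '336:9,244', '341:18,241', '346:28,220', '351:31,190', '356:25,239', '361:28,226', '366:73,150', '371:73,139', '376:30,214', '381:30,212', '386:49,62', '391:37,62']
370 ['256:34,52', '261:32,174', '266:33,194', '271:32,193', '276:33,186', '281:75,116', '286:75,126', '291:74,138', '296:76,145', '301:75,150', '306:26,235', '311:25,236', '316:28,219', '321:26,218', '326:24,231', '331:9,232', '336:10,221', '341:24,215', '346:33,163', '351:3
[... 207 characters left out ...]
'286:76,127', '291:72,138', '296:74,145', '301:75,150', '306:26,235', '311:26,236', '316:30,194', '321:27,205', '326:25,217', '331:11,211', '336:12,205', '341:28,180', '346:38,126', '351:27,210', '356:25,239', '361:62,177', '366:73,146', '371:52,162', '376:29,220', '381:28,220', '386:30,206', '391:47,60']
390 ['256:36,157', '261:29,209', '266:29,209', '271:29,210', '276:29,209', '281:79,113', '286:78,128', '291:79,139', '296:77,146', '301:73,150', '306:26,235', '311:25,236', '316:40,120', '321:39,110', '326:33,149', '331:17,132', '336:24,118', '341:48,85', '346:45,91', '351:25,231', '356:12,247', '361:71,168', '366:74,158', '371:34,201', '376:29,220', '381:29,221', '386:29,220', '391:39,97']
```

>>> apply_moves --deltas '[{"x": -0.2, "y": 0, "z": 0, "roll": 0}, {"x": -0.4, "y": 0, "z": 0, "roll": 0}, {"x": -0.5, "y": 0, "z": 0, "roll": 0}, {"x": -0.5, "y": 0, "z": 0, "roll": 0}, {"x": -0.5, "y": 0, "z": 0, "roll": 0}, {"x": -0.5, "y": 0, "z": 0, "roll": 0}]'

```text
time: 18.65
tool_pos: [597.7, 114.1, 14.3]
ee_rot: [-1.568, 0.039, -0.036]
force: [-0.5, -0.6, 0.1]
opening: 49.0
```

>>> apply_moves --deltas '[{"x": 0, "y": 0, "z": 0, "roll": 0}, {"x": 0, "y": 0, "z": 0, "roll": 0}, {"x": 0, "y": -1, "z": 0, "roll": 0}, {"x": 0, "y": -3, "z": 0, "roll": 0}, {"x": 0, "y": -6, "z": 0, "roll": 0}, {"x": 0, "y": -10, "z": 0, "roll": 0}, {"x": -4, "y": -14, "z": 0, "roll": 0}, {"x": -8, "y": -18, "z": 0, "roll": 0}, {"x": -10, "y": -22, "z": -2, "roll": 0}, {"x": -10, "y": -26, "z": -4, "roll": 0}, {"x": -10, "y": -28, "z": -4, "roll": 0}, {"x": -10, "y": -28, "z": -4, "roll": 0}]' --grip 6.4

```text
time: 19.85
tool_pos: [497.1, 77.9, 298.8]
ee_rot: [-1.569, 0.033, -0.043]
force: [0.9, -0.4, 0.1]
opening: 63.8
```

```bash
python3 - <<'E'
from h import *
c=cap('wrist','w12');c['fish']=1
print(telemetry.read_state()['tool_pos'])
for n,g,r,sm,sg in [('B',(598,114),55,55,1),('R',(494,9),55,110,1),('Y',(531,-105),60,110,-1)]:
    try: q=jarfit(c,g,r,sm);print(n,np.round(q[0],1),np.round(q[1],0),round(q[2],1),lab(c,q,sg))
    except Exception as e: print(n,e)
R=cv2.Rodrigues(np.array(c['rvec']))[0];print(-R.T@np.array(c['tvec']).ravel())
cv2.imwrite('pics/w12b.png',c['frame'][:,:,::-1])
t=cap('top','t12')
E
```

```text
[496.58443834  78.17671224 296.29520693]
B [599.6 112.5] [77. 44.] 86.1 (array([598.9, 102.5]), array([596.1, 103.6,  43. ]), 806, np.float64(-7.4))
R [492.7   6.9] [42. 83.] 4.6 (array([493.5,  -3. ]), array([496.1,  -0.6,  43. ]), 615, np.float64(7.2))
Y [ 531.4 -105.1] [41. 96.] 4.7 (array([530.6, -95.1]), array([528.4, -92.1,  43. ]), 481, np.float64(-5.1))
[500.71102376 159.10180295 440.49661774]
```

View pics/w12b.png

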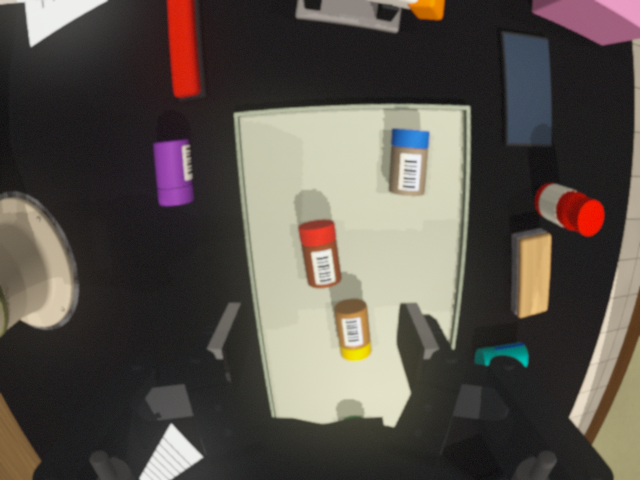

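>>> apply_moves --deltas '[{"x": 0.4, "y": 0, "z": 2.5, "roll": -8}, {"x": 0.8, "y": 1, "z": 5, "roll": -16}, {"x": 1.2, "y": 2, "z": 7.5, "roll": -24}, {"x": 1.6, "y": 3, "z": 10, "roll": -32}, {"x": 2, "y": 4, "z": 12.5, "roll": -40}, {"x": 2.4, "y": 5, "z": 15, "roll": -48}, {"x": 2.8, "y": 6, "z": 17, "roll": -56}, {"x": 3.2, "y": 6, "z": 19, "roll": -64}, {"x": 3.5, "y": 6, "z": 20.8, "roll": -72}, {"x": 3.5, "y": 6, "z": 20.8, "roll": -80}, {"x": 3.5, "y": 6, "z": 20.8, "roll": -81}, {"x": 3.5, "y": 6, "z": 20.8, "roll": -81}]' --grip 6.8

```text
time: 21.15
tool_pos: [540.6, 284.6, 234.1]
ee_rot: [-1.297, -1.053, 1.056]
force: [0.4, 0.3, 0.5]
opening: 68.1
```

```bash
python3 - <<'E'
from h import *
c=cap('wrist','w13');c['fish']=1
print(delta([540,285,230],np.radians(79)))
R=cv2.Rodrigues(np.array(c['rvec']))[0];print(-R.T@np.array(c['tvec']).ravel())
E
```

```text
{'d': [0.04, 0.44, 0.08], 'roll': np.float64(-0.9164542420133346), 'jaw': np.float64(78.1), 'tool_y': [-0.002, 0.002, -1.0], 'tcp': [540.7, 284.4, 234.4], 'q': [0.29, 0.51, 1.21, 0.0, 1.43, -1.07]}
[462.38706694 301.60021799 375.8064517 ]
```

View pics/w13.png

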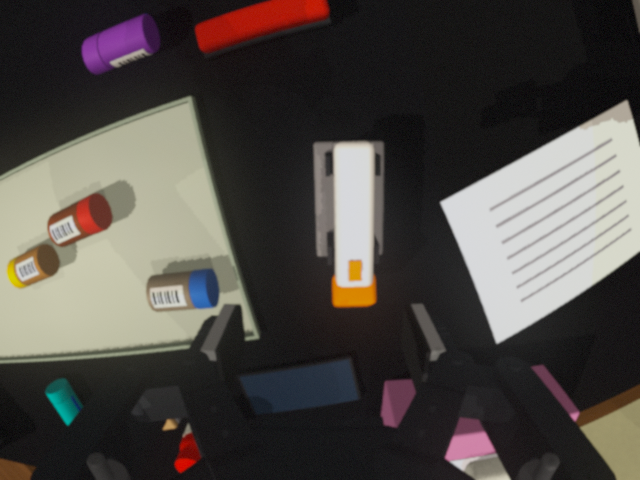

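```bash
python3 - <<'E'
from h import *
c=cap('wrist');c['fish']=1
f=c['frame'];hsv=cv2.cvtColor(f,cv2.COLOR_RGB2HSV).astype(int)
m=((hsv[:,:,1]<40)&(hsv[:,:,2]>195)).astype(np.uint8);m[:,:320]=0;m[:,390:]=0;m[:135]=0;m[300:]=0
vv,uu=np.nonzero(m);print(uu.min(),uu.max(),vv.min(),vv.max())
P=np.array([onz(c,u,v,75)[:2] for u,v in zip(uu,vv)],np.float32);print('white top',cv2.minAreaRect(P))
o=((hsv[:,:,0]<22)&(hsv[:,:,1]>150)).astype(np.uint8);o[:,:325]=0;o[:,385:]=0;o[:255]=0;o[320:]=0
vv,uu=np.nonzero(o);print('orange',uu.min(),uu.max(),vv.min(),vv.max(),onz(c,355,275,75))
print('tail',onz(c,355,143,75),'front',onz(c,354,287,75))
print('plate',[onz(c,*p,10)[:2].round() for p in((315,142),(384,142),(316,256),(383,256))])
E
```

```text
335 371 144 285
white top ((543.822021484375, 311.0960693359375), (30.113733291625977, 123.7119140625), 79.79100036621094)
orange 331 377 261 307 [595.24002898 303.18062038  75.        ]
tail [482.73237573 324.19684929  75.        ] front [606.59736905 300.26863622  75.        ]
plate [array([478., 291.]), array([491., 358.]), array([594., 267.]), array([609., 337.])]
```

>>> apply_moves --deltas '[{"x": 1.4, "y": 2, "z": -0.3, "roll": -1}, {"x": 2.8, "y": 5, "z": -0.7, "roll": -1}, {"x": 2.8, "y": 8, "z": -0.7, "roll": -1}, {"x": 2.8, "y": 11, "z": -0.7, "roll": -1}, {"x": 2.8, "y": 14, "z": -0.7, "roll": -1}, {"x": 2.8, "y": 16.5, "z": -0.7, "roll": -1}, {"x": 2.8, "y": 18, "z": -0.7, "roll": -1}, {"x": 2.8, "y": 19, "z": -0.7, "roll": -1}, {"x": 2.8, "y": 19, "z": -0.7, "roll": -1}, {"x": 2.8, "y": 19, "z": -0.7, "roll": -1}]'

```text
time: 22.25
tool_pos: [553.7, 310.8, 45.7]
ee_rot: [-1.291, -1.068, 1.066]
force: [-0.1, -1.0, 0.6]
opening: 67.9
```

>>> apply_moves --deltas '[{"x": 0, "y": 0, "z": 0, "roll": 0}, {"x": 0, "y": 0, "z": 0, "roll": 0}, {"x": 0, "y": 0, "z": 0, "roll": 0}, {"x": 0, "y": 0, "z": 0, "roll": 0}, {"x": 0, "y": 0, "z": 0, "roll": 0}, {"x": 0, "y": 0, "z": 0, "roll": 0}, {"x": 0, "y": 0, "z": 0, "roll": 0}, {"x": 0, "y": 0, "z": 0, "roll": 0}, {"x": 0, "y": 0, "z": 0, "roll": 0}]' --grip 2.8 --force 40

```text
time: 23.15
tool_pos: [554.2, 311.0, 46.8]
ee_rot: [-1.292, -1.07, 1.065]
force: [-1.0, 0.6, 6.6]
opening: 33.7
```

```bash
python3 - <<'E'
from h import *
s=telemetry.read_state();print(s['opening'],s['force'],delta([553,310,44],np.radians(79.1)))
E
```

```text
33.675498949922414 [-0.95518385  0.6282861   6.58010434] {'d': [-0.12, 0.28, 0.1], 'roll': np.float64(-0.029372003490998114), 'jaw': np.float64(79.1), 'tool_y': [0.001, 0.003, -1.0], 'tcp': [554.2, 311.0, 46.8], 'q': [0.33, 0.73, 1.34, 0.0, 1.07, -1.05]}
```

>>> apply_moves --deltas '[{"x": 0, "y": -1, "z": 0, "roll": 0}, {"x": 0, "y": -2.5, "z": 0, "roll": 0}, {"x": 0, "y": -4, "z": 0, "roll": 0}, {"x": 0, "y": -6, "z": 0, "roll": 0}, {"x": 0, "y": -8.5, "z": 0, "roll": 0}, {"x": 0, "y": -11, "z": 0, "roll": 0}, {"x": 0, "y": -13, "z": 0, "roll": 0}, {"x": 0, "y": -15, "z": 0, "roll": 0}, {"x": 0, "y": -15, "z": 0, "roll": 0}, {"x": 0, "y": -15, "z": 0, "roll": 0}]'

```text
time: 24.15
tool_pos: [553.8, 310.5, 196.9]
ee_rot: [-1.292, -1.07, 1.065]
force: [0.0, -0.3, -1.9]
opening: 33.5
```

```bash
python3 - <<'E'
from h import *
c=cap('wrist','w14');c['fish']=1
s=telemetry.read_state();print(s['opening'],s['force'])
for n,g,r,sm,sg in [('B',(598,114),55,55,1),('R',(494,8),45,110,1),('Y',(531,-105),45,110,-1)]:
    try: q=jarfit(c,g,r,sm);print(n,np.round(q[0],1),np.round(q[1],0),round(q[2],1),lab(c,q,sg))
    except Exception as e: print(n,e)
d=np.array([np.cos(-.1905),np.sin(-.1905),0])
for n,L in dict(R=(495.5,-2),Y=(529,-93.5),G=(533,-332),B=(597,103.5)).items():
    print(n,delta(np.array([*L,142])-126.3*d,np.radians(79.1)))
E
```

```text
33.30664136123371 [ 1.11322113 -0.75864652 -2.05736126]
B [599.9 113.9] [92. 46.] 84.9 (array([599.1, 103.9]), array([596.7, 106.3,  43. ]), 809, np.float64(-6.6))
R [496.4  -6.7] [ 49. 135.] 13.0 (array([498.7, -16.5]), array([496. , -10.8,  43. ]), 397, np.float64(-3.5))
Y [535.4 -73.1] [42. 63.] 56.4 (array([527.1, -67.6]), array([542.9, -65.4,  43. ]), 16, np.float64(28.5))
R {'d': [-31.79, 5.33, 12.41], 'roll': np.float64(-0.026876325650288326), 'jaw': np.float64(79.1), 'tool_y': [0.0, 0.002, -1.0], 'tcp': [553.6, 310.4, 196.0], 'q': [0.33, 0.58, 1.19, 0.0, 1.37, -1.05]}
Y {'d': [-40.14, 5.3, 7.38], 'roll': np.float64(-0.026876325650288326), 'jaw': np.float64(79.1), 'tool_y': [0.0, 0.002, -1.0], 'tcp': [553.6, 310.4, 196.0], 'q': [0.33, 0.58, 1.19, 0.0, 1.37, -1.05]}
G {'d': [-63.49, 5.25, 2.47], 'roll': np.float64(-0.026876325650288326), 'jaw': np.float64(79.1), 'tool_y': [0.0, 0.002, -1.0], 'tcp': [553.6, 310.4, 196.0], 'q': [0.33, 0.58, 1.19, 0.0, 1.37, -1.05]}
B {'d': [-19.51, 5.35, 4.44], 'roll': np.float64(-0.026876325650288326), 'jaw': np.float64(79.1), 'tool_y': [0.0, 0.002, -1.0], 'tcp': [553.6, 310.4, 196.0], 'q': [0.33, 0.58, 1.19, 0.0, 1.37, -1.05]}
```

>>> apply_moves --deltas '[{"x": -3, "y": 0, "z": 1.2, "roll": 0}, {"x": -7, "y": 0, "z": 2.8, "roll": 0}, {"x": -11, "y": 0, "z": 4.4, "roll": 0}, {"x": -15, "y": 1, "z": 6, "roll": 0}, {"x": -19, "y": 2, "z": 7.5, "roll": 0}, {"x": -23, "y": 3, "z": 9, "roll": 0}, {"x": -27, "y": 4, "z": 10.5, "roll": 0}, {"x": -30, "y": 5, "z": 11.8, "roll": 0}, {"x": -31.8, "y": 5.3, "z": 12.4, "roll": 0}, {"x": -31.8, "y": 5.3, "z": 12.4, "roll": 0}, {"x": -31.8, "y": 5.3, "z": 12.4, "roll": 0}, {"x": -31.8, "y": 5.3, "z": 12.4, "roll": 0}]'

```text
time: 25.4
tool_pos: [371.8, 22.3, 142.2]
ee_rot: [-1.291, -1.069, 1.066]
force: [-1.1, 0.8, -1.0]
opening: 33.5
```

```bash
cat >> h.py <<'E'
D=np.array([np.cos(-.1905),np.sin(-.1905),0])
def chk():
    s=telemetry.read_state();print('tcp',s['tool_pos'].round(1),'open',s['opening'].round(1),'F',s['force'].round(1))
    c=cap('wrist');c['fish']=1
    c2=cap('top');c3=cap('scene')
    for nm,k in (('wrist',c),('top',c2),('scene',c3)):
        for n,g,sm,sg in [('R',(494,8),110,1),('Y',(531,-105),110,-1),('G',(532.5,-322),90,1),('B',(599,113),55,1)]:
            try:
                u,v=proj(k,[*g,22]);e=proj(k,[g[0],g[1]+37,22]);r=int(np.hypot(e[0]-u,e[1]-v)*1.35)
                if not(0<u<640 and 0<v<480): continue
                q=jarfit(k,g,r,sm);print(nm,n,np.round(q[0],1),np.round(q[1],0),round(q[2],1))
            except Exception as ex: print(nm,n,'none')
    for n,L in dict(R=(495.5,-2),Y=(529,-93.5),G=(533,-332),B=(597,103.5)).items():
        x=delta(np.array([*L,142])-126.3*D,np.radians(79.1));print(n,x['d'],x['roll'])
    return c
E
python3 - <<'E'
from h import *
c=chk();cv2.imwrite('pics/w15.png',c['frame'][:,:,::-1])
E
```

```text
Traceback (most recent call last):
  File "h.py", line 60, in chk
    s=telemetry.read_state();print('tcp',s['tool_pos'].round(1),'open',s['opening'].round(1),'F',s['force'].round(1))
                                                                       ^^^^^^^^^^^^^^^^^^
AttributeError: 'float' object has no attribute 'round'
```

```bash
sed -i "s/s\['opening'\].round(1)/round(s['opening'],1)/" h.py
python3 - <<'E'
from h import *
c=chk();cv2.imwrite('pics/w15.png',c['frame'][:,:,::-1])
E
```

```text
tcp [371.8  22.3 142.2] open 33.5 F [-1.1  0.8 -1. ]
wrist R [549.7  -9.9] [26. 27.] 78.0
wrist Y [ 558.4 -133.1] [11. 21.] 39.9
wrist G [ 533.7 -322. ] [ 52. 120.] 5.2
wrist B [594.6 114.3] [50. 63.] 2.0
top R [490.    9.3] [40. 75.] 1.5
top Y [ 530.7 -121.4] [40. 35.] 1.5
top G [ 529.1 -301.3] [37. 37.] 1.5
top B [599.7 116.4] [79. 43.] 88.7
scene R [491.8   9.2] [47. 98.] 6.5
scene Y [ 531.5 -105. ] [46. 91.] 1.5
scene G [ 530.4 -317.7] [44. 86.] 1.6
scene B [598.3 114.8] [95. 47.] 85.6
R [-0.04, 0.02, 0.02] 0.036933964108927735
Y [-8.4, -0.0, -5.0] 0.036933964108927735
G [-31.75, -0.06, -9.89] 0.036933964108927735
B [12.23, 0.05, -7.96] 0.036933964108927735
```

```bash
cat >> h.py <<'E'
def nose():
    s=telemetry.read_state();c=cap('scene');O=s['tool_pos']-9.7*D+[0,0,-1.8]
    P=lambda x,z:proj(c,O+x*D+[0,0,z]).round()
    print('tail top',P(-65,30),'mid top',P(0,30),'nose tip',P(95,-10),'nose top',P(75,28))
    hsv=cv2.cvtColor(c['frame'],cv2.COLOR_RGB2HSV);m=(hsv[:,:,0]<20)&(hsv[:,:,1]>200)&(hsv[:,:,2]>170)
    u,v=P(85,5);w=np.zeros(m.shape,np.uint8);cv2.circle(w,(int(u),int(v)),30,1,-1);vv,uu=np.nonzero(m*w);print('orange',uu.mean(),vv.mean(),uu.min(),uu.max(),vv.min(),vv.max(),'exp',u,v)
    return c,int(u),int(v)
E
python3 - <<'E'
from h import *
c,u,v=nose();x0,y0=max(u-100,0),max(v-80,0)
cv2.imwrite('pics/s15.png',cv2.resize(c['frame'][y0:y0+160,x0:x0+200,::-1],None,fx=3.5,fy=3.5));print(x0,y0)
E
```

```text
tail top [270. 133.] mid top [286. 146.] nose tip [311. 179.] nose top [305. 163.]
orange 306.38461538461536 168.6020066889632 297 316 155 179 exp 308.0 172.0
208 92
```

View pics/s15.png

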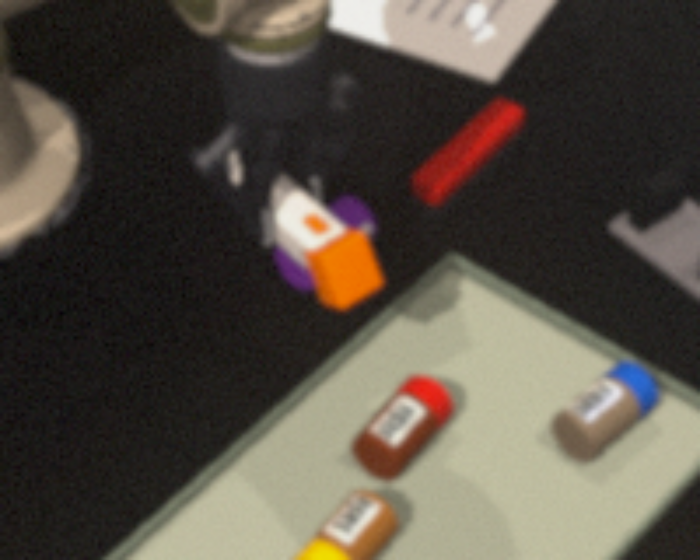

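>>> apply_moves --deltas '[{"x": 0, "y": 0, "z": 0, "roll": 0}, {"x": 0, "y": 0, "z": 0, "roll": 0}, {"x": 0, "y": 0, "z": 0, "roll": 0}, {"x": 0, "y": 0, "z": 0, "roll": 0}, {"x": 0, "y": 0, "z": 0, "roll": 0}, {"x": 0, "y": 0, "z": 0, "roll": 0}, {"x": 0, "y": 0, "z": 0, "roll": 0}, {"x": 0, "y": 0, "z": 0, "roll": 0}, {"x": 0, "y": 0, "z": 0, "roll": 0}, {"x": 0, "y": 0, "z": 0, "roll": 0}, {"x": 0, "y": 0, "z": 0, "roll": 0}, {"x": 0, "y": 0, "z": 0, "roll": 0}]'

```text
time: 26.8
tool_pos: [371.7, 22.3, 142.2]
ee_rot: [-1.291, -1.069, 1.067]
force: [0.1, -1.3, -1.5]
opening: 33.2
```

>>> apply_moves --deltas '[{"x": 0, "y": 0, "z": 0, "roll": 0}, {"x": 0, "y": 0, "z": 0, "roll": 0}, {"x": 0, "y": 0, "z": 0, "roll": 0}, {"x": 0, "y": 0, "z": 0, "roll": 0}, {"x": 0, "y": 0, "z": 0, "roll": 0}, {"x": 0, "y": 0, "z": 0, "roll": 0}, {"x": 0, "y": 0, "z": 0, "roll": 0}, {"x": 0, "y": 0, "z": 0, "roll": 0}, {"x": 0, "y": 0, "z": 0, "roll": 0}, {"x": 0, "y": 0, "z": 0, "roll": 0}, {"x": 0, "y": 0, "z": 0, "roll": 0}, {"x": 0, "y": 0, "z": 0, "roll": 0}]'

```text
time: 28.0
tool_pos: [371.7, 22.3, 142.2]
ee_rot: [-1.291, -1.069, 1.067]
force: [-0.7, 0.4, -1.6]
opening: 33.6
```

```bash
cat >> h.py <<'E'
def nosefit():
    from scipy.optimize import least_squares
    c=cap('scene');s=telemetry.read_state();O=s['tool_pos']-9.7*D+[0,0,-1.8];N=np.array([-D[1],D[0],0])
    hsv=cv2.cvtColor(c['frame'],cv2.COLOR_RGB2HSV);m=((hsv[:,:,0]<20)&(hsv[:,:,1]>190)&(hsv[:,:,2]>150)).astype(np.uint8)
    u,v=proj(c,O+88*D+[0,0,12]);w=np.zeros_like(m);cv2.circle(w,(int(u),int(v)),28,1,-1);m*=w
    n,l,st,ce=cv2.connectedComponentsWithStats(m);i=1+st[1:,4].argmax()
    k=max(cv2.findContours((l==i).astype(np.uint8),cv2.RETR_EXTERNAL,cv2.CHAIN_APPROX_NONE)[0],key=cv2.contourArea)
    r=cv2.minAreaRect(k);print('obs hull',cv2.approxPolyDP(k,2,True)[:,0].tolist(),'area',st[i,4],'cent',ce[i].round(1))
    for pitch in (-4,0,4):
        p=np.radians(pitch);X=np.cos(p)*D+[0,0,np.sin(p)];Z=-np.sin(p)*D+[0,0,np.cos(p)];G=O+9.7*D+[0,0,15]
        pt=lambda x,y,z:proj(c,G+(x-9.7)*X+(z-15)*Z+y*N).round(1).tolist()
        print(pitch,'topL',pt(80.5,17,30),'topR',pt(80.5,-17,30),'botR',pt(99,-17,-2),'botL',pt(99,17,-2))
E
python3 - <<'E'
from h import *
nosefit()
E
```

```text
obs hull [[309, 158], [296, 165], [299, 176], [303, 179], [316, 173]] area 305 cent [306.4 169. ]
-4 topL [312.1, 162.2] topR [301.2, 168.6] botR [305.8, 181.9] botL [316.6, 175.4]
0 topL [311.9, 160.5] topR [300.9, 167.0] botR [306.1, 180.5] botL [316.9, 174.0]
4 topL [311.5, 158.8] topR [300.5, 165.2] botR [306.3, 178.9] botL [317.1, 172.4]
```

>>> apply_moves --deltas '[{"x": 0, "y": 0, "z": -0.6, "roll": 0}, {"x": 0, "y": 0, "z": -0.6, "roll": 0}, {"x": 0, "y": 0, "z": -0.6, "roll": 0}, {"x": 0, "y": 0, "z": -0.6, "roll": 0}, {"x": 0, "y": 0, "z": -0.6, "roll": 0}, {"x": 0, "y": 0, "z": -0.6, "roll": 0}, {"x": 0, "y": 0, "z": -0.6, "roll": 0}, {"x": 0, "y": 0, "z": -0.6, "roll": 0}, {"x": 0, "y": 0, "z": -0.6, "roll": 0}, {"x": 0, "y": 0, "z": -0.6, "roll": 0}, {"x": 0, "y": 0, "z": -0.6, "roll": 0}, {"x": 0, "y": 0, "z": -0.6, "roll": 0}]'

```text
time: 29.25
tool_pos: [377.6, 21.1, 142.2]
ee_rot: [-1.291, -1.069, 1.067]
force: [-0.2, -0.0, -1.3]
opening: 33.5
```

>>> apply_moves --deltas '[{"x": 0, "y": 0, "z": 0, "roll": 0}, {"x": 0, "y": 0, "z": 0, "roll": 0}, {"x": 0, "y": 0, "z": 0, "roll": 0}, {"x": 0, "y": 0, "z": 0, "roll": 0}, {"x": 0, "y": 0, "z": 0, "roll": 0}, {"x": 0, "y": 0, "z": 0, "roll": 0}, {"x": 0, "y": 0, "z": 0, "roll": 0}, {"x": 0, "y": 0, "z": 0, "roll": 0}, {"x": 0, "y": 0, "z": 0, "roll": 0}, {"x": 0, "y": 0, "z": 0, "roll": 0}, {"x": 0, "y": 0, "z": 0, "roll": 0}, {"x": 0, "y": 0, "z": 0, "roll": 0}]'

```text
time: 30.45
tool_pos: [377.6, 21.1, 142.2]
ee_rot: [-1.291, -1.069, 1.067]
force: [-0.6, 0.4, -1.1]
opening: 33.5
```

```bash
python3 - <<'E'
from h import *
nosefit();c=cap('scene');f=c['frame'];hsv=cv2.cvtColor(f,cv2.COLOR_RGB2HSV)
# label centres from scene: white low-sat blob near each expected label
for n,L,ang in [('R',(495.5,-2),4.6),('Y',(529,-93.5),5),('G',(533,-332),3.9),('B',(597,103.5),-3)]:
    a=np.radians(ang);ax=np.array([-np.sin(a),np.cos(a)]);nn=np.array([ax[1],-ax[0]])
    q=np.array([proj(c,[*(np.array(L)+i*17*ax+j*15*nn),41]) for i,j in((1,1),(1,-1),(-1,-1),(-1,1))]).astype(int)
    m=((hsv[:,:,1]<70)&(hsv[:,:,2]>90)).astype(np.uint8);w=np.zeros_like(m);cv2.fillPoly(w,[q],1);vv,uu=np.nonzero(m*w)
    print(n,len(uu),w.sum(),onz(c,uu.mean(),vv.mean(),43).round(1))
s=telemetry.read_state()['tool_pos'];print(s)
print(delta(np.array([529,-93.5,142])-126.3*D,np.radians(79.1)))
E
```

```text
obs hull [[313, 160], [298, 166], [301, 178], [306, 181], [318, 174]] area 313 cent [308.  170.4]
-4 topL [313.7, 163.5] topR [302.8, 170.0] botR [307.4, 183.3] botL [318.1, 176.8]
0 topL [313.5, 161.9] topR [302.5, 168.3] botR [307.7, 181.8] botL [318.5, 175.3]
4 topL [313.1, 160.1] topR [302.1, 166.6] botR [307.9, 180.3] botL [318.7, 173.7]
R 110 129 [495.5  -3.   43. ]
Y 130 150 [526.3 -93.5  43. ]
G 200 202 [ 532.1 -332.5   43. ]
B 134 138 [595.5 103.   43. ]
[377.57788452  21.13435827 142.21097488]
{'d': [-8.39, -0.0, -4.4], 'roll': np.float64(0.029462696990819496), 'jaw': np.float64(79.1), 'tool_y': [-0.0, 0.003, -1.0], 'tcp': [377.6, 21.1, 142.2], 'q': [-0.26, 0.09, 2.03, 0.0, 1.02, -1.64]}
```

>>> apply_moves --deltas '[{"x": -2, "y": 0, "z": -1.1, "roll": 0}, {"x": -5, "y": 0, "z": -2.6, "roll": 0}, {"x": -7.5, "y": 0, "z": -4, "roll": 0}, {"x": -8.4, "y": 0, "z": -4.4, "roll": 0}, {"x": -8.4, "y": 0, "z": -4.4, "roll": 0}, {"x": -8.4, "y": 0, "z": -4.4, "roll": 0}, {"x": -8.4, "y": 0, "z": -4.4, "roll": 0}, {"x": -8.4, "y": 0, "z": -4.4, "roll": 0}, {"x": -8.4, "y": 0, "z": -4.4, "roll": 0}, {"x": -8.4, "y": 0, "z": -4.4, "roll": 0}, {"x": -8.4, "y": 0, "z": -4.4, "roll": 0}, {"x": -8.4, "y": 0, "z": -4.4, "roll": 0}]'

```text
time: 31.75
tool_pos: [404.9, -69.6, 142.0]
ee_rot: [-1.291, -1.069, 1.067]
force: [0.3, -0.6, -1.4]
opening: 33.1
```

>>> apply_moves --deltas '[{"x": 0, "y": 0, "z": 0, "roll": 0}, {"x": 0, "y": 0, "z": 0, "roll": 0}, {"x": 0, "y": 0, "z": 0, "roll": 0}, {"x": 0, "y": 0, "z": 0, "roll": 0}, {"x": 0, "y": 0, "z": 0, "roll": 0}, {"x": 0, "y": 0, "z": 0, "roll": 0}, {"x": 0, "y": 0, "z": 0, "roll": 0}, {"x": 0, "y": 0, "z": 0, "roll": 0}, {"x": 0, "y": 0, "z": 0, "roll": 0}, {"x": 0, "y": 0, "z": 0, "roll": 0}, {"x": 0, "y": 0, "z": 0, "roll": 0}, {"x": 0, "y": 0, "z": 0, "roll": 0}]'

```text
time: 32.95
tool_pos: [405.0, -69.6, 142.0]
ee_rot: [-1.291, -1.069, 1.067]
force: [-1.1, 0.3, -1.1]
opening: 33.5
```

>>> apply_moves --deltas '[{"x": 0, "y": 0, "z": -0.5, "roll": 0}, {"x": 0, "y": 0, "z": -0.5, "roll": 0}, {"x": 0, "y": 0, "z": -0.5, "roll": 0}, {"x": 0, "y": 0, "z": -0.5, "roll": 0}, {"x": 0, "y": 0, "z": -0.5, "roll": 0}, {"x": 0, "y": 0, "z": -0.5, "roll": 0}, {"x": 0, "y": 0, "z": -0.5, "roll": 0}, {"x": 0, "y": 0, "z": -0.5, "roll": 0}, {"x": 0, "y": 0, "z": -0.5, "roll": 0}, {"x": 0, "y": 0, "z": -0.5, "roll": 0}, {"x": 0, "y": 0, "z": -0.5, "roll": 0}, {"x": 0, "y": 0, "z": -0.5, "roll": 0}]'

```text
time: 34.15
tool_pos: [409.9, -70.5, 142.0]
ee_rot: [-1.291, -1.069, 1.067]
force: [-0.9, 0.2, -1.2]
opening: 33.4
```

>>> apply_moves --deltas '[{"x": 0, "y": 0, "z": 0, "roll": 0}, {"x": 0, "y": 0, "z": 0, "roll": 0}, {"x": 0, "y": 0, "z": 0, "roll": 0}, {"x": 0, "y": 0, "z": 0, "roll": 0}, {"x": 0, "y": 0, "z": 0, "roll": 0}, {"x": 0, "y": 0, "z": 0, "roll": 0}, {"x": 0, "y": 0, "z": 0, "roll": 0}, {"x": 0, "y": 0, "z": 0, "roll": 0}]'

```text
time: 34.95
tool_pos: [409.9, -70.6, 142.0]
ee_rot: [-1.291, -1.069, 1.067]
force: [-0.3, 0.1, -1.6]
opening: 33.3
```

```bash
cat >> h.py <<'E'
def jars():
    c=cap('scene');hsv=cv2.cvtColor(c['frame'],cv2.COLOR_RGB2HSV)
    for n,g,L,ang,sm in [('R',(494,8),(495.5,-2),4.6,110),('Y',(531,-105),(529,-93.5),5,110),('G',(532.5,-322),(533,-332),3.9,90),('B',(599,113),(597,103.5),-3,55)]:
        a=np.radians(ang);ax=np.array([-np.sin(a),np.cos(a)]);nn=np.array([ax[1],-ax[0]])
        q=np.array([proj(c,[*(np.array(L)+i*17*ax+j*15*nn),41]) for i,j in((1,1),(1,-1),(-1,-1),(-1,1))]).astype(int)
        m=((hsv[:,:,1]<70)&(hsv[:,:,2]>90)).astype(np.uint8);w=np.zeros_like(m);cv2.fillPoly(w,[q],1);vv,uu=np.nonzero(m*w)
        try: print(n,np.round(jarfit(c,g,int(40),sm)[0],1),len(uu),w.sum(),onz(c,uu.mean(),vv.mean(),43).round(1))
        except Exception as e: print(n,'lost',e)
E
python3 - <<'E'
from h import *
print(telemetry.read_state()['opening']);jars()
for L in ((533,-332),(597,103.5)): print(delta(np.array([*L,142])-126.3*D,np.radians(79.1)))
E
```

```text
33.25291115799271
R [461.9 -30.5] 113 129 [495.6  -3.3  43. ]
Y [518.3 -70.3] 129 150 [526.2 -93.5  43. ]
G [ 530.8 -317.3] 201 202 [ 532.2 -332.6   43. ]
B [598.6 116.7] 133 138 [595.4 103.   43. ]
{'d': [-23.35, -0.06, -4.39], 'roll': np.float64(0.033959916661192836), 'jaw': np.float64(79.1), 'tool_y': [-0.0, 0.003, -1.0], 'tcp': [409.8, -70.5, 142.0], 'q': [-0.46, 0.18, 1.93, 0.0, 1.04, -1.84]}
{'d': [20.63, 0.05, -2.47], 'roll': np.float64(0.033959916661192836), 'jaw': np.float64(79.1), 'tool_y': [-0.0, 0.003, -1.0], 'tcp': [409.8, -70.5, 142.0], 'q': [-0.46, 0.18, 1.93, 0.0, 1.04, -1.84]}
```

>>> apply_moves --deltas '[{"x": -3, "y": 0, "z": -0.6, "roll": 0}, {"x": -7, "y": 0, "z": -1.3, "roll": 0}, {"x": -11, "y": 0, "z": -2, "roll": 0}, {"x": -15, "y": 0, "z": -2.8, "roll": 0}, {"x": -19, "y": 0, "z": -3.6, "roll": 0}, {"x": -22, "y": 0, "z": -4.2, "roll": 0}, {"x": -23.4, "y": 0, "z": -4.4, "roll": 0}, {"x": -23.4, "y": 0, "z": -4.4, "roll": 0}, {"x": -23.4, "y": 0, "z": -4.4, "roll": 0}, {"x": -23.4, "y": 0, "z": -4.4, "roll": 0}, {"x": -23.4, "y": 0, "z": -4.4, "roll": 0}, {"x": -23.4, "y": 0, "z": -4.4, "roll": 0}]'

```text
time: 36.2
tool_pos: [409.1, -308.0, 141.5]
ee_rot: [-1.291, -1.07, 1.067]
force: [-0.3, -0.4, -1.8]
opening: 33.2
```

>>> apply_moves --deltas '[{"x": 0, "y": 0, "z": 0, "roll": 0}, {"x": 0, "y": 0, "z": 0, "roll": 0}, {"x": 0, "y": 0, "z": 0, "roll": 0}, {"x": 0, "y": 0, "z": 0, "roll": 0}, {"x": 0, "y": 0, "z": 0, "roll": 0}, {"x": 0, "y": 0, "z": 0, "roll": 0}, {"x": 0, "y": 0, "z": 0, "roll": 0}, {"x": 0, "y": 0, "z": 0, "roll": 0}, {"x": 0, "y": 0, "z": 0, "roll": 0}, {"x": 0, "y": 0, "z": 0, "roll": 0}, {"x": 0, "y": 0, "z": 0, "roll": 0}, {"x": 0, "y": 0, "z": 0, "roll": 0}]'

```text
time: 37.4
tool_pos: [409.1, -308.0, 141.6]
ee_rot: [-1.291, -1.07, 1.067]
force: [-0.1, -0.6, -2.0]
opening: 33.4
```

>>> apply_moves --deltas '[{"x": 0, "y": 0, "z": 0, "roll": 0}, {"x": 0, "y": 0, "z": 0, "roll": 0}, {"x": 0, "y": 0, "z": 0, "roll": 0}, {"x": 0, "y": 0, "z": 0, "roll": 0}, {"x": 0, "y": 0, "z": 0, "roll": 0}, {"x": 0, "y": 0, "z": 0, "roll": 0}, {"x": 0, "y": 0, "z": 0, "roll": 0}, {"x": 0, "y": 0, "z": 0, "roll": 0}]'

```text
time: 38.2
tool_pos: [409.1, -308.0, 141.5]
ee_rot: [-1.291, -1.07, 1.067]
force: [-0.8, 0.7, -1.6]
opening: 33.6
```

>>> apply_moves --deltas '[{"x": 0, "y": 0, "z": -0.5, "roll": 0}, {"x": 0, "y": 0, "z": -0.5, "roll": 0}, {"x": 0, "y": 0, "z": -0.5, "roll": 0}, {"x": 0, "y": 0, "z": -0.5, "roll": 0}, {"x": 0, "y": 0, "z": -0.5, "roll": 0}, {"x": 0, "y": 0, "z": -0.5, "roll": 0}, {"x": 0, "y": 0, "z": -0.5, "roll": 0}, {"x": 0, "y": 0, "z": -0.5, "roll": 0}, {"x": 0, "y": 0, "z": -0.5, "roll": 0}, {"x": 0, "y": 0, "z": -0.5, "roll": 0}, {"x": 0, "y": 0, "z": -0.5, "roll": 0}, {"x": 0, "y": 0, "z": -0.5, "roll": 0}]'

```text
time: 39.4
tool_pos: [414.0, -308.9, 141.5]
ee_rot: [-1.291, -1.07, 1.067]
force: [-0.5, -0.0, -1.5]
opening: 33.2
```

>>> apply_moves --deltas '[{"x": 0, "y": 0, "z": 0, "roll": 0}, {"x": 0, "y": 0, "z": 0, "roll": 0}, {"x": 0, "y": 0, "z": 0, "roll": 0}, {"x": 0, "y": 0, "z": 0, "roll": 0}, {"x": 0, "y": 0, "z": 0, "roll": 0}, {"x": 0, "y": 0, "z": 0, "roll": 0}, {"x": 0, "y": 0, "z": 0, "roll": 0}, {"x": 0, "y": 0, "z": 0, "roll": 0}]'

```text
time: 40.2
tool_pos: [414.1, -309.0, 141.6]
ee_rot: [-1.291, -1.07, 1.067]
force: [-1.0, -0.1, -1.5]
opening: 33.4
```

```bash
python3 - <<'E'
from h import *
print(telemetry.read_state()['opening']);jars()
nosefit()
for L in ((533,-332),(597,103.5)): print(delta(np.array([*L,142])-126.3*D,np.radians(79.1)))
E
```

```text
33.37359947488977
R [504. -26.] 112 129 [495.8  -3.   43. ]
Y [518.4 -70.3] 129 150 [526.2 -93.5  43. ]
G [ 530.5 -317.4] 199 202 [ 532.  -332.5   43. ]
B [598.4 116.8] 133 138 [595.4 103.   43. ]
obs hull [[225, 251], [209, 260], [216, 273], [220, 275], [233, 267]] area 376 cent [221.5 263.5]
-4 topL [228.1, 256.7] topR [214.8, 265.1] botR [221.3, 278.7] botL [234.4, 270.3]
0 topL [227.6, 255.1] topR [214.2, 263.4] botR [221.3, 277.5] botL [234.4, 269.1]
4 topL [226.9, 253.4] topR [213.5, 261.7] botR [221.1, 276.1] botL [234.3, 267.7]
{'d': [-0.01, -0.05, 0.51], 'roll': np.float64(0.08269667662353795), 'jaw': np.float64(79.2), 'tool_y': [0.0, 0.002, -1.0], 'tcp': [414.0, -308.9, 141.5], 'q': [-0.87, 0.38, 1.65, 0.0, 1.11, -2.25]}
{'d': [43.97, 0.06, 2.4], 'roll': np.float64(0.08269667662353795), 'jaw': np.float64(79.2), 'tool_y': [0.0, 0.002, -1.0], 'tcp': [414.0, -308.9, 141.5], 'q': [-0.87, 0.38, 1.65, 0.0, 1.11, -2.25]}
```

>>> apply_moves --deltas '[{"x": 3, "y": 0, "z": 0.2, "roll": 0}, {"x": 7, "y": 0, "z": 0.4, "roll": 0}, {"x": 11, "y": 0, "z": 0.6, "roll": 0}, {"x": 15, "y": 0, "z": 0.8, "roll": 0}, {"x": 19, "y": 0, "z": 1, "roll": 0}, {"x": 23, "y": 0, "z": 1.2, "roll": 0}, {"x": 27, "y": 0, "z": 1.5, "roll": 0}, {"x": 31, "y": 0, "z": 1.8, "roll": 0}, {"x": 35, "y": 0, "z": 2.0, "roll": 0}, {"x": 39, "y": 0, "z": 2.2, "roll": 0}, {"x": 42, "y": 0, "z": 2.4, "roll": 0}, {"x": 44, "y": 0, "z": 2.4, "roll": 0}]'

```text
time: 41.5
tool_pos: [472.9, 129.8, 142.7]
ee_rot: [-1.29, -1.072, 1.068]
force: [0.8, 0.2, -2.3]
opening: 33.8
```

```bash
python3 - <<'E'
from h import *
jars()
print(delta(np.array([597,103.5,142])-126.3*D,np.radians(79.1)))
E
```

```text
R [503.2 -26.1] 109 129 [495.6  -2.9  43. ]
Y [517.5 -70.7] 130 150 [526.3 -93.5  43. ]
G [ 530.5 -318. ] 200 202 [ 532.1 -332.5   43. ]
B [598.6 116.7] 133 138 [595.4 103.   43. ]
{'d': [-0.39, 0.07, -0.05], 'roll': np.float64(0.22731024082053009), 'jaw': np.float64(79.3), 'tool_y': [0.001, 0.004, -1.0], 'tcp': [473.2, 131.4, 142.7], 'q': [0.03, 0.33, 1.72, 0.0, 1.09, -1.36]}
```

>>> apply_moves --deltas '[{"x": -0.4, "y": 0, "z": 0, "roll": 0}, {"x": -0.4, "y": 0, "z": 0, "roll": 0}, {"x": -0.4, "y": 0, "z": 0, "roll": 0}, {"x": -0.4, "y": 0, "z": 0, "roll": 0}, {"x": -0.4, "y": 0, "z": 0, "roll": 0}, {"x": -0.4, "y": 0, "z": 0, "roll": 0}, {"x": -0.4, "y": 0, "z": 0, "roll": 0}, {"x": -0.4, "y": 0, "z": 0, "roll": 0}, {"x": -0.4, "y": 0, "z": 0, "roll": 0}, {"x": -0.4, "y": 0, "z": 0, "roll": 0}, {"x": -0.4, "y": 0, "z": 0, "roll": 0}, {"x": -0.4, "y": 0, "z": 0, "roll": 0}]'

```text
time: 42.75
tool_pos: [472.5, 127.5, 142.7]
ee_rot: [-1.289, -1.073, 1.068]
force: [-0.5, 0.2, -1.6]
opening: 33.3
```

>>> apply_moves --deltas '[{"x": 0, "y": 0, "z": 0, "roll": 0}, {"x": 0, "y": 0, "z": 0, "roll": 0}, {"x": 0, "y": 0, "z": 0, "roll": 0}, {"x": 0, "y": 0, "z": 0, "roll": 0}, {"x": 0, "y": 0, "z": 0, "roll": 0}, {"x": 0, "y": 0, "z": 0, "roll": 0}, {"x": 0, "y": 0, "z": 0, "roll": 0}, {"x": 0, "y": 0, "z": 0, "roll": 0}, {"x": 0, "y": 0, "z": 0, "roll": 0}, {"x": 0, "y": 0, "z": 0, "roll": 0}, {"x": 0, "y": 0, "z": 0, "roll": 0}, {"x": 0, "y": 0, "z": 0, "roll": 0}]'

```text
time: 43.95
tool_pos: [472.5, 127.5, 142.7]
ee_rot: [-1.289, -1.073, 1.068]
force: [0.1, -0.2, -1.9]
opening: 33.5
```

>>> apply_moves --deltas '[{"x": 0, "y": 0, "z": -0.5, "roll": 0}, {"x": 0, "y": 0, "z": -0.5, "roll": 0}, {"x": 0, "y": 0, "z": -0.5, "roll": 0}, {"x": 0, "y": 0, "z": -0.5, "roll": 0}, {"x": 0, "y": 0, "z": -0.5, "roll": 0}, {"x": 0, "y": 0, "z": -0.5, "roll": 0}, {"x": 0, "y": 0, "z": -0.5, "roll": 0}, {"x": 0, "y": 0, "z": -0.5, "roll": 0}, {"x": 0, "y": 0, "z": -0.5, "roll": 0}, {"x": 0, "y": 0, "z": -0.5, "roll": 0}, {"x": 0, "y": 0, "z": -0.5, "roll": 0}, {"x": 0, "y": 0, "z": -0.5, "roll": 0}]'

```text
time: 45.15
tool_pos: [477.4, 126.5, 142.7]
ee_rot: [-1.289, -1.073, 1.068]
force: [-0.2, 0.4, -2.0]
opening: 33.5
```

>>> apply_moves --deltas '[{"x": 0, "y": 0, "z": 0, "roll": 0}, {"x": 0, "y": 0, "z": 0, "roll": 0}, {"x": 0, "y": 0, "z": 0, "roll": 0}, {"x": 0, "y": 0, "z": 0, "roll": 0}, {"x": 0, "y": 0, "z": 0, "roll": 0}, {"x": 0, "y": 0, "z": 0, "roll": 0}, {"x": 0, "y": 0, "z": 0, "roll": 0}, {"x": 0, "y": 0, "z": 0, "roll": 0}]'

```text
time: 45.95
tool_pos: [477.4, 126.5, 142.7]
ee_rot: [-1.289, -1.073, 1.068]
force: [0.1, -0.3, -1.5]
opening: 33.6
```

```bash
python3 - <<'E'
from h import *
jars();nosefit()
c=cap('wrist');cv2.imwrite('pics/w20.png',c['frame'][:,:,::-1])
print(delta([554.0,311,150],np.radians(79.1)))
E
```

```text
R [503.1 -25.6] 111 129 [495.6  -3.   43. ]
Y [517.5 -70.7] 130 150 [526.3 -93.5  43. ]
G [ 530.9 -317.5] 200 202 [ 532.1 -332.5   43. ]
B [567.  150.9] 133 138 [595.4 103.   43. ]
obs hull [[371, 153], [357, 160], [359, 172], [366, 175], [376, 169]] area 317 cent [366.6 164.5]
-4 topL [372.6, 157.8] topR [362.3, 164.2] botR [366.1, 177.4] botL [376.2, 171.0]
0 topL [372.5, 156.1] topR [362.1, 162.5] botR [366.6, 176.0] botL [376.7, 169.6]
4 topL [372.2, 154.4] topR [361.9, 160.8] botR [367.0, 174.4] botL [377.2, 168.0]
{'d': [19.55, -0.66, -4.11], 'roll': np.float64(0.22794993813696143), 'jaw': np.float64(79.3), 'tool_y': [0.001, 0.004, -1.0], 'tcp': [477.4, 126.5, 142.7], 'q': [0.02, 0.34, 1.71, 0.0, 1.09, -1.37]}
```

```bash
python3 - <<'E'
from h import *
c=cap('wrist');c['fish']=1
s=telemetry.read_state();f=c['frame'];hsv=cv2.cvtColor(f,cv2.COLOR_RGB2HSV)
R=cv2.Rodrigues(np.array(s['ee_rot']))[0];d=-R[:,2];N=R[:,0];O=s['tool_pos']-9.7*d+[0,0,-1.8]
for pitch in(-4,0,4):
    p=np.radians(pitch);X=np.cos(p)*d+[0,0,np.sin(p)];Z=-np.sin(p)*d+[0,0,np.cos(p)];G=O+9.7*d+[0,0,15]
    pt=lambda x,y,z:proj(c,G+(x-9.7)*X+(z-15)*Z+y*N).round(0).astype(int).tolist()
    print(pitch,'tail',pt(-65,17,30),pt(-65,-17,30),'x0',pt(0,17,30),pt(0,-17,30),'front',pt(65,17,30),pt(65,-17,30),'nose',pt(80.5,17,30),pt(80.5,-17,30))
w=((hsv[:,:,1]<45)&(hsv[:,:,2]>150)).astype(np.uint8)
o=((hsv[:,:,0]<22)&(hsv[:,:,1]>170)&(hsv[:,:,2]>120)).astype(np.uint8)
for v in range(10,340,15):
    a=np.nonzero(w[v,200:450])[0]+200;b=np.nonzero(o[v,200:450])[0]+200
    print(v,(a.min(),a.max(),len(a)) if len(a) else None,(b.min(),b.max(),len(b)) if len(b) else None)
E
```

```text
-4 tail [379, 148] [262, 148] x0 [368, 334] [273, 333] front [358, 443] [284, 443] nose [356, 461] [287, 461]
0 tail [377, 143] [265, 143] x0 [368, 330] [273, 330] front [359, 448] [284, 448] nose [357, 467] [286, 467]
4 tail [374, 139] [267, 139] x0 [368, 327] [273, 327] front [359, 452] [283, 452] nose [358, 474] [285, 474]
10 None None
25 None (np.int64(401), np.int64(449), 49)
40 None (np.int64(398), np.int64(449), 52)
55 (np.int64(258), np.int64(265), 8) (np.int64(402), np.int64(449), 48)
70 None None
85 None None
100 None None
115 None None
130 (np.int64(333), np.int64(374), 38) None
145 (np.int64(258), np.int64(377), 18) None
160 (np.int64(200), np.int64(379), 170) None
175 (np.int64(200), np.int64(382), 175) None
190 (np.int64(200), np.int64(384), 179) None
205 (np.int64(200), np.int64(387), 183) None
220 (np.int64(200), np.int64(389), 183) None
235 (np.int64(200), np.int64(391), 126) None
250 (np.int64(271), np.int64(392), 118) (np.int64(200), np.int64(208), 9)
265 (np.int64(259), np.int64(394), 133) (np.int64(200), np.int64(210), 11)
280 (np.int64(233), np.int64(396), 158) (np.int64(200), np.int64(215), 16)
295 (np.int64(227), np.int64(398), 166) (np.int64(200), np.int64(217), 18)
310 (np.int64(200), np.int64(400), 143) None
325 (np.int64(200), np.int64(364), 128) None
```

```bash
python3 - <<'E'
from h import *
f=cv2.imread('pics/w20.png');h=cv2.cvtColor(f,cv2.COLOR_BGR2HSV)
print('col320',[(v,*h[v,320].tolist()) for v in range(100,200,5)])
for v in (165,220): print(v,[(u,*h[v,u].tolist()) for u in list(range(250,282,3))+list(range(360,396,3))])
print('col320 lower',[(v,*h[v,320].tolist()) for v in range(300,480,8)])
E
```

```text
col320 [(100, 15, 39, 26), (105, 12, 51, 25), (110, 24, 47, 27), (115, 0, 10, 25), (120, 21, 60, 30), (125, 30, 26, 29), (130, 36, 37, 145), (135, 30, 36, 165), (140, 30, 35, 160), (145, 15, 33, 138), (150, 18, 31, 179), (155, 19, 29, 195), (160, 18, 27, 207), (165, 19, 26, 215), (170, 19, 26, 215), (175, 19, 25, 216), (180, 20, 24, 217), (185, 22, 21, 222), (190, 23, 21, 222), (195, 23, 20, 222)]
165 [(250, 30, 33, 186), (253, 30, 32, 186), (256, 30, 33, 186), (259, 29, 33, 184), (262, 30, 35, 169), (265, 30, 34, 166), (268, 29, 33, 155), (271, 19, 29, 193), (274, 18, 27, 217), (277, 19, 26, 217), (280, 19, 25, 217), (360, 19, 27, 200), (363, 18, 27, 186), (366, 18, 30, 171), (369, 18, 33, 156), (372, 18, 34, 129), (375, 35, 39, 112), (378, 37, 38, 166), (381, 35, 42, 140), (384, 20, 25, 31), (387, 12, 51, 25), (390, 30, 12, 21), (393, 45, 20, 25)]
220 [(250, 29, 34, 188), (253, 30, 33, 186), (256, 30, 32, 183), (259, 29, 35, 170), (262, 30, 35, 168), (265, 30, 33, 168), (268, 30, 35, 167), (271, 21, 32, 157), (274, 19, 27, 211), (277, 23, 20, 221), (280, 24, 18, 221), (360, 19, 26, 207), (363, 19, 29, 194), (366, 18, 31, 179), (369, 18, 32, 159), (372, 22, 36, 126), (375, 30, 33, 194), (378, 29, 33, 196), (381, 30, 34, 163), (384, 35, 38, 147), (387, 36, 36, 177), (390, 37, 41, 113), (393, 30, 28, 36)]
col320 lower [(300, 19, 31, 173), (308, 20, 29, 173), (316, 19, 31, 173), (324, 17, 31, 173), (332, 18, 28, 180), (340, 45, 2, 220), (348, 17, 32, 185), (356, 18, 30, 184), (364, 33, 14, 221), (372, 35, 15, 222), (380, 33, 13, 221), (388, 33, 13, 221), (396, 33, 14, 221), (404, 15, 57, 173), (412, 19, 248, 222), (420, 19, 255, 221), (428, 23, 43, 53), (436, 23, 40, 51), (444, 25, 35, 44), (452, 13, 44, 41), (460, 20, 40, 38), (468, 170, 22, 35), (476, 165, 16, 31)]
```

>>> apply_moves --deltas '[{"x": 2, "y": -0.6, "z": -0.4, "roll": 0.2}, {"x": 5, "y": -0.6, "z": -1, "roll": 0.2}, {"x": 8, "y": -0.6, "z": -1.7, "roll": 0.2}, {"x": 11, "y": -0.6, "z": -2.3, "roll": 0.2}, {"x": 14, "y": -0.6, "z": -3, "roll": 0.2}, {"x": 17, "y": -0.6, "z": -3.6, "roll": 0.2}, {"x": 19, "y": -0.6, "z": -4, "roll": 0.2}, {"x": 19.6, "y": -0.6, "z": -4.1, "roll": 0.2}, {"x": 19.6, "y": -0.6, "z": -4.1, "roll": 0.2}, {"x": 19.6, "y": -0.6, "z": -4.1, "roll": 0.2}, {"x": 19.6, "y": -0.6, "z": -4.1, "roll": 0.2}]'

```text
time: 47.25
tool_pos: [553.9, 310.6, 149.6]
ee_rot: [-1.291, -1.069, 1.065]
force: [-0.8, 0.0, -1.7]
opening: 33.7
```

```bash
python3 - <<'E'
from h import *
print(delta([554.0,311,47],np.radians(79.1)))
E
```

```text
{'d': [0.0, 10.26, -0.0], 'roll': np.float64(-0.025065544963199186), 'jaw': np.float64(79.1), 'tool_y': [0.001, 0.003, -1.0], 'tcp': [553.9, 310.6, 149.6], 'q': [0.33, 0.62, 1.25, 0.0, 1.27, -1.06]}
```

>>> apply_moves --deltas '[{"x": 0, "y": 2, "z": 0, "roll": 0}, {"x": 0, "y": 4, "z": 0, "roll": 0}, {"x": 0, "y": 6, "z": 0, "roll": 0}, {"x": 0, "y": 7.5, "z": 0, "roll": 0}, {"x": 0, "y": 8.5, "z": 0, "roll": 0}, {"x": 0, "y": 9, "z": 0, "roll": 0}, {"x": 0, "y": 9.5, "z": 0, "roll": 0}, {"x": 0, "y": 9.8, "z": 0, "roll": 0}, {"x": 0, "y": 10.1, "z": 0, "roll": 0}, {"x": 0, "y": 10.2, "z": 0, "roll": 0}, {"x": 0, "y": 10.2, "z": 0, "roll": 0}]'

```text
time: 48.35
tool_pos: [554.0, 311.0, 47.7]
ee_rot: [-1.291, -1.07, 1.065]
force: [-0.2, -0.3, -1.0]
opening: 33.0
```

>>> apply_moves --deltas '[{"x": 0, "y": 0.1, "z": 0, "roll": 0}, {"x": 0, "y": 0.2, "z": 0, "roll": 0}, {"x": 0, "y": 0.2, "z": 0, "roll": 0}]'

```text
time: 48.65
tool_pos: [554.2, 311.1, 46.8]
ee_rot: [-1.291, -1.07, 1.065]
force: [-3.3, -1.7, 5.9]
opening: 33.3
```

>>> apply_moves --deltas '[{"x": 0, "y": 0, "z": 0, "roll": 0}, {"x": 0, "y": 0, "z": 0, "roll": 0}, {"x": 0, "y": 0, "z": 0, "roll": 0}, {"x": 0, "y": 0, "z": 0, "roll": 0}, {"x": 0, "y": 0, "z": 0, "roll": 0}, {"x": 0, "y": 0, "z": 0, "roll": 0}]' --grip 6.8

```text
time: 49.25
tool_pos: [554.2, 311.1, 46.7]
ee_rot: [-1.291, -1.07, 1.065]
force: [0.5, 0.5, 0.3]
opening: 67.7
```

>>> apply_moves --deltas '[{"x": 0, "y": -1, "z": 0, "roll": 0}, {"x": 0, "y": -3, "z": 0, "roll": 0}, {"x": 0, "y": -6, "z": 0, "roll": 0}, {"x": 0, "y": -9, "z": 0, "roll": 0}, {"x": -0.9, "y": -12, "z": 0.2, "roll": 0}, {"x": -1.8, "y": -15, "z": 0.4, "roll": 0}, {"x": -2.8, "y": -18, "z": 0.7, "roll": 0}, {"x": -2.8, "y": -19, "z": 0.7, "roll": 1}, {"x": -2.8, "y": -19, "z": 0.7, "roll": 1}, {"x": -2.8, "y": -19, "z": 0.7, "roll": 1}]'

```text
time: 50.25
tool_pos: [541.4, 284.4, 235.2]
ee_rot: [-1.298, -1.056, 1.053]
force: [0.9, 0.2, -0.1]
opening: 67.9
```

```bash
python3 - <<'E'
from h import *
s=telemetry.read_state();print(s['tool_pos'],s['opening'])
c=cap('wrist','w30');c['fish']=1
f=c['frame'];hsv=cv2.cvtColor(f,cv2.COLOR_RGB2HSV).astype(int)
m=((hsv[:,:,1]<40)&(hsv[:,:,2]>195)).astype(np.uint8);m[:,:320]=0;m[:,390:]=0;m[:135]=0;m[300:]=0
vv,uu=np.nonzero(m);print(uu.min(),uu.max(),vv.min(),vv.max())
P=np.array([onz(c,u,v,75)[:2] for u,v in zip(uu,vv)],np.float32);print('white top',cv2.minAreaRect(P))
o=((hsv[:,:,0]<22)&(hsv[:,:,1]>150)).astype(np.uint8);o[:,:325]=0;o[:,385:]=0;o[:255]=0;o[320:]=0
vv,uu=np.nonzero(o);print('orange',uu.min(),uu.max(),vv.min(),vv.max())
jars()
a=cv2.imread('pics/scene1.png').astype(int);b=cap('scene')['frame'][:,:,::-1].astype(int)
for n,x0,x1,y0,y1 in [('scanner',375,445,120,185),('mug',185,250,335,395),('shaker',425,455,235,280),('eraser',383,428,262,315),('phone',428,480,200,245),('notes',150,198,250,292),('stapler',322,360,118,152)]:
    print(n,np.abs(a-b)[y0:y1,x0:x1].mean().round(1),(np.abs(a-b)[y0:y1,x0:x1].max(2)>60).sum())
E
```

```text
[541.4455763  284.44460698 235.24558193] 67.88331024373532
336 372 143 284
white top ((544.2564086914062, 312.4783630371094), (30.211483001708984, 123.5228042602539), 79.52596282958984)
orange 332 377 259 306
R [503.8 -25.9] 113 129 [495.9  -3.1  43. ]
Y [518.  -70.5] 129 150 [526.4 -93.6  43. ]
G [ 530.9 -317.8] 200 202 [ 532.1 -332.5   43. ]
B [598.8 116.7] 132 138 [595.3 102.9  43. ]
scanner 5.0 0
mug 3.9 0
shaker 4.7 0
eraser 4.0 0
phone 4.6 0
notes 3.4 0
stapler 6.2 0
```

```bash
python3 -c "
from h import *
print(workorder.hand_in())"
```

```text
the job is handed in; nothing more can be done
None
```

The job is handed in after about 50 s of robot time. No verdict came back, so the reads themselves are not confirmed.

**What I did**
- **Jars:** four were in the tray (red, yellow, green and blue; no white). I rolled each one between loosely set fingers until its label faced up.
- **Reads:** I picked up the scanner and aimed at the labels in the order red, yellow, green, blue. I held at my best aim for 1.8 s or more (about 2 s or more for all but yellow), then again about 5 mm further forward. The second hold covered errors in my estimate of how the scanner sat in the grip.
- **Return:** I laid the scanner back in its cradle at the pose it was picked from.

**Last checks**
- **Labels:** I measured every label within about 8° of straight up before picking up the scanner. Their positions had not changed at the final check.
- **Scanner:** it lies about 1.5 mm and 0.3° from where it started.
- **Bystanders:** the camera view of all six was unchanged from the start.

**Where checks disagreed**
- **Scanner pitch:** in some views the nose looked a few millimetres or degrees off level, but the last view matched a level scanner. I put the aim error at less than about 8 mm, within the 12 mm allowed.
- **Jar positions:** the final position fits for red and yellow picked up nearby red and yellow things, so I relied on the label positions for those two.

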